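# Fetch the transformer from behind the cans in the parts bay

## Robot

A 6-joint arm with a two-finger parallel gripper is mounted at the origin on the work surface. World frame = base frame: x ahead of the robot, y to its left, z up, the work surface at z = 0. Lengths are in m, angles in rad, forces in N, time in s.
With the tool pointing down it reaches from about 0.325 to 0.9 m from the base axis. Payload 3.5 kg.
Tool frame: the origin (TCP) lies midway between the tips of the shut fingers; the grasp point (between the pads) lies 19 mm behind it; x points along the fingers, y is the direction in which the jaws open and shut, and the axes are right-handed (so a half turn about x gives the same grasp; the last joint's range is limited). The gripper opens to 85 mm and grips with 20 to 120 N. Pads are 22 mm wide; open, the fingers measure 114 mm over their backs; the gripper's body (76 mm by 85 mm) begins 54 mm behind the grasp point. The pads swing forward as they close: fully open they stand 13 mm farther back than shut.
Start: joints at [1.074, 0.276, -0.026, 1.268, 0, 1.467], TCP at [0.24, 0.577, 0.231] pointing down, gripper open.
Joint ranges: [-3.12, 3.12], [-0.85, 1.88], [-1.08, 1.24], [-1.95, 2.15], [-1.57, 1.53], [-3.14, 3.14]. Speed limits (rad/s): [2.57, 2.57, 3.14, 3.14, 3.14, 3.14].

## Interface

Orientations are given as a 3x3 rotation matrix whose columns are the frame's x, y, z axes.
In Python, from bench import arm gives the robot as it stands. The module is installed in compiled form; this text tells all that it offers.
- The arm moves only by the shell command python3 -m inch 'ROWS' [OPENING] [FORCE]. ROWS is JSON, a list that holds one entry, the list of rows, each a list of 6 numbers: the shift along the tool's x, y, z in cm, then the turn, a rotation vector about the tool's x, y, z in rad. A call has 1 to 8 rows; each row shifts and turns the commanded pose from where the row before left it, along the tool's axes as they then stand; what a row does not reach is not made up. A row lasts 1/10 s, in which the tool goes at most 50 mm and 8.59 degrees, less where a joint would pass 70% of its speed; a pose out of reach is approached as far as the arm can. A call is refused whole if a number of a shift passes 5 or a number of a turn 0.15, either way. A call with a gripper value outside its range is refused whole. OPENING is the closure, from 0 (fully open) to 1 (shut), set as the call begins (- or left out, the last holds). The fingers move at their own pace and stop on an object; FORCE is the grip in N (left out, the last holds). Time passes only in rows, so rows that do not move let the fingers close. It gives the time, the measured TCP pose, the force and the opening at its end, in the units of the state.
- arm.observe(): the state, without advancing time (a new reading comes with each control period).
- arm.get_image(name): name is "scene" or "top" or "wrist"; returns the picture (384x512x3 uint8, blue, green, red); there is no depth.
- arm.calibration(name): a dict with "fov_y" (degrees; the focal length in pixels is half the picture's height over the tangent of half this angle, whatever the lens; pixels are square), "cx", "cy" (the principal point, pixels), "position" and "attitude" of the camera in the world. Camera axes: x right, y down, z forward; pixel columns grow to the right and rows downward; lengths in m; the calibration is good to about 2 mm. The wrist camera is an equidistant fisheye: a pixel r from the principal point sees the ray r / f radians off the axis. A picture is of the moment at which its call begins: read the wrist's pose just before it. calibration takes no time and is no camera call; for the wrist camera it gives the pose at the moment of the call.
- arm.close_job(): hands the job in, once; it reports no verdict.
The state is a dict: "clock": time; "joint_pos": joint angles; "joint_vel": joint speeds; "effort": joint torques, N m; "position": TCP position; "ee_rot": TCP orientation; "contact_force": force on the tool from outside, world axes, zero at the start; "torque": the same for the moment, N m; "grip_width": finger opening in m.
Only numpy, scipy, OpenCV 4.12 (cv2) and the standard library are available. Lean on these libraries where they do the work, as an engineer would, in place of code of your own. Each camera call takes 0.05 s, during which the arm holds its last target.

## Task

The small transformer lies at the back of the parts bay, behind three tall containers: first stand all three on the grey mat, then, while they wait there, seat the transformer in the rectangular nest of the chassis, flat and with its long side along the nest's long side. Then put each of the three back upright in the very compartment where it stood at the start, and let go of everything. Never tip a container over, and leave the solder spool, the heat sink and the relay where they are.

Things in the scene. Friction and masses are not known exactly. Their poses are not given: they have to be found in the camera images.
- aerosol: Bare steel spray can with a paper band and a narrow white cap: round, 40 mm diameter, straight sides up to 106 mm, 128 mm high in all, about 0.25 kg. Origin: centre of its underside, z up along its axis. Stands at the start in one of the bay's three front compartments (which one varies).
- bottle: White square plastic bottle with a round black cap: 40 x 40 mm (x, y), straight sides up to 106 mm, 123 mm high in all, about 0.22 kg. Origin: centre of its underside, z up, x and y square to its sides. Stands in one of the three front compartments, its sides within 0.1 rad of the bay's.
- capacitor: Large black cylindrical capacitor with two brass terminals on its aluminium top: 40 mm diameter, straight sides up to 110 mm, 117 mm high in all, about 0.25 kg. Origin: centre of its underside, z up. Stands in one of the three front compartments.
- transformer: Small laminated transformer, dark steel core, copper winding bulging at two faces: 34 (x) x 44 (y) x 38 (z) mm, about 0.3 kg. Origin: centre of its underside, z up. Grip it across the 44 mm, on the flat core ends facing its +-y (22 mm wide). It starts in the bay's rear trough, its y within 0.1 rad of the bay's y.
- bay: Fixed grey steel parts tray, 111 (x) x 194 (y) mm, floor 4 mm thick; origin: centre of its underside, -x faces the robot. Front row: three compartments 58 (x) x 60 (y) mm inside, centres at x -23.5, y -64, 0, +64 mm. Behind, centred at x +30.5: one trough 44 (x) x 188 (y) mm. Above the bench: front lip and dividers 12 mm, side walls 20, back wall 30.
- mat: Fixed flat mat of light grey plastic, 120 (x) x 240 (y) x 3 (z) mm, on one side of the bay (left or right varies). Origin: centre of its underside. The side area for the three tall containers.
- chassis: Fixed aluminium plate, 110 (x) x 200 (y) x 10 (z) mm, across the bay from the mat; green board at its +y end, black terminal strip at -y (both up to 17 mm high). Origin: centre of its underside. Straight above the origin is the nest: a dark rectangular rim, 50 (x) x 60 (y) mm inside, its floor 10 mm and its top 17 mm above the bench.
- spool: Spool of solder wire with blue flanges, 52 mm diameter, 40 mm high, standing between the robot and the bay; origin at the centre of its underside. To be left alone.
- heatsink: Finned aluminium heat sink, 40 x 60 x 25 mm, lying between the robot and the bay; origin at the centre of its underside. To be left alone.
- relay: Cream relay on a black base, 36 x 36 x 44 mm, standing to the left of the bay and beyond the place of the mat or chassis; origin at the centre of its underside. To be left alone.
Things that resemble listed ones, but are neither listed nor needed, are in the scene too. What is shaped like the transformer but red or turquoise is not meant.

How it is judged:
On the way, in this order (a step that is already met when the one before it is completed fails the run):
1. all three tall containers stand on the mat, the transformer still in its place in the bay (x of aerosol in the frame of mat between -0.06 and 0.06 m and y of aerosol in the frame of mat between -0.12 and 0.12 m and z of each of aerosol, bottle, capacitor in the frame of mat below 0.009 m and angle between each of aerosol, bottle, capacitor's own z axis and vertical below 0.15 rad and x of bottle in the frame of mat between -0.06 and 0.06 m and y of bottle in the frame of mat between -0.12 and 0.12 m and x of capacitor in the frame of mat between -0.06 and 0.06 m and y of capacitor in the frame of mat between -0.12 and 0.12 m and distance of transformer from where it was at the start of the episode below 0.025 m), for 0.2 s.
2. the transformer is seated in the chassis nest while the three containers still stand on the mat (x of transformer in the frame of chassis between -0.012 and 0.012 m and y of transformer in the frame of chassis between -0.012 and 0.012 m and z of transformer in the frame of chassis below 0.0145 m and angle between transformer's own z axis and vertical below 0.12 rad and angle between the y axis of transformer and the y axis of chassis, either way round below 0.35 rad and x of aerosol in the frame of mat between -0.06 and 0.06 m and y of aerosol in the frame of mat between -0.12 and 0.12 m and z of each of aerosol, bottle, capacitor in the frame of mat below 0.009 m and angle between each of aerosol, bottle, capacitor's own z axis and vertical below 0.15 rad and x of bottle in the frame of mat between -0.06 and 0.06 m and y of bottle in the frame of mat between -0.12 and 0.12 m and x of capacitor in the frame of mat between -0.06 and 0.06 m and y of capacitor in the frame of mat between -0.12 and 0.12 m), for 0.2 s.
At the end, for the whole second after the job is handed in: Transformer at rest flat in the nest (within 12 mm of its middle in x and y, under 4.5 mm above its floor, long side within 0.35 rad of the nest's); aerosol, bottle and capacitor at rest, upright within 0.12 rad, each within 15 mm of its start (x of transformer in the frame of chassis between -0.012 and 0.012 m and y of transformer in the frame of chassis between -0.012 and 0.012 m and z of transformer in the frame of chassis below 0.0145 m and angle between each of transformer, aerosol, bottle, capacitor's own z axis and vertical below 0.12 rad and angle between the y axis of transformer and the y axis of chassis, either way round below 0.35 rad and linear speed of each of transformer, aerosol, bottle, capacitor below 0.02 m/s and distance of each of aerosol, bottle, capacitor from where it was at the start of the episode below 0.015 m); the robot touches nothing.
It fails at once if one of the three tall containers is tipped over (beyond 0.6 rad) (angle between any of aerosol, bottle, capacitor's own z axis and vertical above 0.6 rad).
It fails at once if the spool is moved by more than 20 mm (distance of spool from where it was at the start of the episode above 0.02 m).
It fails at once if the heatsink is moved by more than 20 mm (distance of heatsink from where it was at the start of the episode above 0.02 m).
It fails at once if the relay is moved by more than 20 mm (distance of relay from where it was at the start of the episode above 0.02 m).
It also fails if it takes over 141 s, if anything falls off the work surface, if the arm or the gripper's body presses on something with over 40 N, if the wrist force passes 120 N, or if a joint passes its speed limit or range.

## Working session

There is one attempt and no reset: what is moved stays moved. The work goes in short steps, Python scripts to look and compute and a shell command to move; the robot and the scene stay as the last step left them, time stands still between calls to the robot, and variables do not carry over. Pictures are saved under pics/ and viewed, and the job is handed in when it is done.

```bash
mkdir -p pics; python3 - <<'E'
from bench import arm
import cv2, numpy as np
s=arm.observe(); print({k:np.round(v,3).tolist() for k,v in s.items()})
for n in ("scene","top"):
    c=arm.calibration(n); print(n,{k:np.round(v,4).tolist() for k,v in c.items()})
    cv2.imwrite(f"pics/{n}0.png",arm.get_image(n))
E
```

```text
{'clock': 0.0, 'joint_pos': [1.074, 0.277, -0.028, 1.268, 0.0, 1.467], 'joint_vel': [-0.0, -0.0, -0.0, 0.002, -0.001, 0.001], 'effort': [-0.0, -44.551, 29.52, 0.016, 0.0, -0.0], 'position': [0.239, 0.576, 0.23], 'ee_rot': [[-0.001, 0.384, 0.923], [-0.002, 0.923, -0.384], [-1.0, -0.002, -0.0]], 'contact_force': [0.248, 0.66, -0.495], 'torque': [-0.01, -0.031, -0.038], 'grip_width': 0.086}
scene {'fov_y': 47.7206, 'cx': 256.3954, 'cy': 184.7204, 'position': [1.1413, 0.0455, 0.824], 'attitude': [[-0.1021, 0.8038, -0.5861], [0.9948, 0.0848, -0.0571], [0.0038, -0.5888, -0.8083]]}
top {'fov_y': 52.9149, 'cx': 254.7112, 'cy': 189.9754, 'position': [0.4761, -0.0099, 0.9502], 'attitude': [[0.0045, -0.9953, 0.0969], [-0.9996, -0.0017, 0.0292], [-0.0289, -0.097, -0.9949]]}
```

View pics/top0.png

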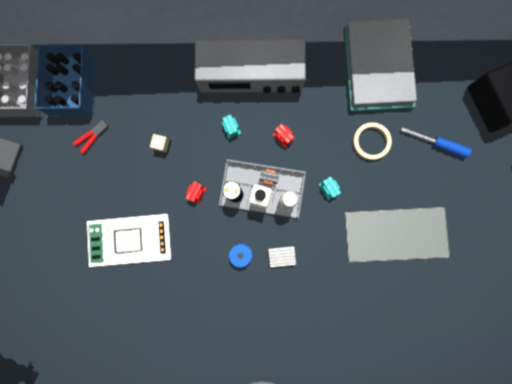

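View pics/scene0.png

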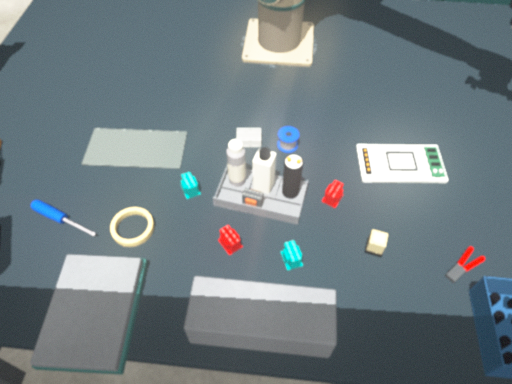

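The top view shows the chassis at (128,240), the mat at (397,235) and the bay at (262,190). The containers are capacitor or another at (232,190), bottle at (261,196) and a third at (289,202). The real transformer, with its copper winding, is probably at (269,176). Red and turquoise decoys are at (195,192), (284,135), (231,127) and (331,188).

```bash
cat > h.py <<'E'
from bench import arm
import cv2, numpy as np
def K(c): return 192/np.tan(np.radians(c["fov_y"])/2)
def ray(c,u,v):
    f=K(c); d=np.array([(u-c["cx"])/f,(v-c["cy"])/f,1.0]); return np.array(c["attitude"])@d
def plane(c,u,v,z):
    p=np.array(c["position"]); d=ray(c,u,v); return p+d*(z-p[2])/d[2]
def proj(c,P):
    q=np.array(c["attitude"]).T@(np.array(P)-c["position"]); return K(c)*q[:2]/q[2]+[c["cx"],c["cy"]]
def wray(c,u,v):
    f=K(c); a=np.array([u-c["cx"],v-c["cy"]]); r=np.hypot(*a); t=r/f
    d=np.r_[np.sin(t)*a/max(r,1e-9),np.cos(t)]; return np.array(c["attitude"])@d
def wplane(c,u,v,z):
    p=np.array(c["position"]); d=wray(c,u,v); return p+d*(z-p[2])/d[2]
E
python3 - <<'E'
from h import *
a=cv2.imread("pics/top0.png"); b=cv2.imread("pics/scene0.png")
cv2.imwrite("pics/c1.png",np.hstack([cv2.resize(a[150:230,210:315],None,fx=5,fy=5,interpolation=3)]))
cv2.imwrite("pics/c2.png",cv2.resize(b[130:225,205:320],None,fx=5,fy=5,interpolation=3))
E
```

```text
(no output)
```

View pics/c1.png

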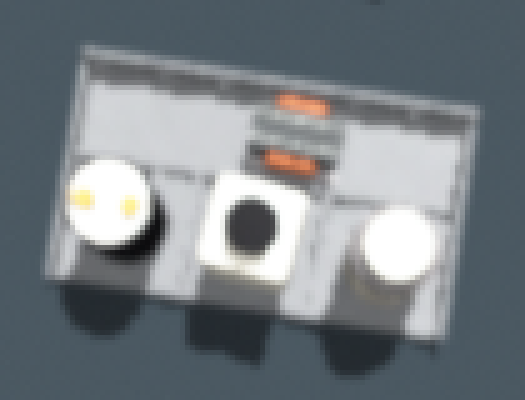

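View pics/c2.png

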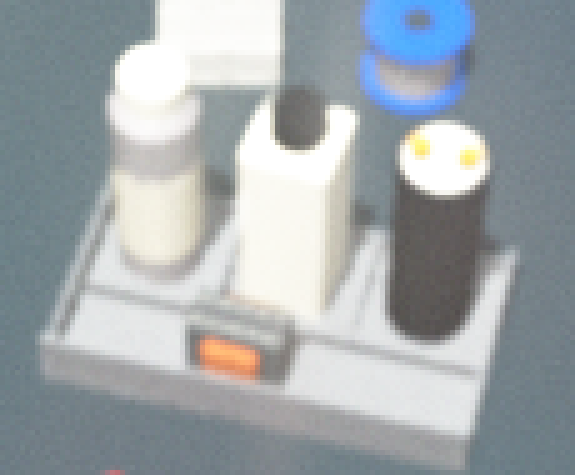

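The close crop shows capacitor on the left (232,191), bottle in the middle (260,195), aerosol on the right (290,199). The dark core with copper windings behind the bottle at (269,176) is the real transformer, neither red nor turquoise.

```bash
python3 - <<'E'
from h import *
c=arm.calibration("top"); s=arm.calibration("scene")
def T(x,y,z): return plane(c,210+(x+.5)/5-.5,150+(y+.5)/5-.5,z)
def S(x,y,z): return plane(s,205+(x+.5)/5-.5,130+(y+.5)/5-.5,z)
P=lambda n,p:print(n,np.round(p,4))
bl,br,fr,fl=T(85,45,.03),T(480,108,.03),T(445,340,.012),T(42,278,.012)
for n,p in zip("bl br fr fl".split(),(bl,br,fr,fl)):P(n,p)
d=bl-br; print("yaw",np.arctan2(-d[0],d[1]),np.linalg.norm(d)); P("ctr",(bl+br+fr+fl)/4)
P("cap top",T(111,207,.114)); P("cap scene",S(443,157,.114))
P("bot cap top",T(251,224,.127)); P("bot scene",S(299,110,.127))
P("aer",T(399,245,.132)); P("aer sc",S(150,75,.132))
P("trf",T(297,133,.042))
a=cv2.imread("pics/top0.png")
# mat & chassis
hsv=cv2.cvtColor(a,cv2.COLOR_BGR2HSV)
for n,(x0,y0,x1,y1),z in (("mat",(335,200,460,270),.003),("chassis",(80,205,180,275),.010)):
    g=cv2.cvtColor(a[y0:y1,x0:x1],cv2.COLOR_BGR2GRAY); _,m=cv2.threshold(g,0,255,cv2.THRESH_OTSU)
    k,_=cv2.findContours(m,0,2); k=max(k,key=cv2.contourArea); r=cv2.minAreaRect(k)
    b=cv2.boxPoints(r)+[x0,y0]; q=np.array([plane(c,u,v,z) for u,v in b]); P(n,q); P("ctr",q.mean(0)); print(np.linalg.norm(q-np.roll(q,1,0),axis=1))
    for i in range(4):
        e=q[i]-q[i-1]; 
        if np.linalg.norm(e)>.15: print("yaw",np.arctan2(-e[0],e[1]))
for n,u,v,z in(("spool",240,256,.04),("hs",282,257,.025),("relay",160,143,.044),("red1",195,192,.03),("turq",331,188,.03)): P(n,plane(c,u,v,z))
E
```

```text
bl [0.6419 0.0856 0.03  ]
br [ 0.6111 -0.1048  0.03  ]
fr [ 0.5004 -0.0888  0.012 ]
fl [0.5299 0.1072 0.012 ]
yaw -0.16012970566654458 0.19287546643379072
ctr [ 5.708e-01 -2.000e-04  2.100e-02]
cap top [0.5551 0.0647 0.114 ]
cap scene [0.5568 0.0662 0.114 ]
bot cap top [0.5467 0.0034 0.127 ]
bot scene [0.5484 0.0042 0.127 ]
aer [ 0.5375 -0.0595  0.132 ]
aer sc [ 0.5399 -0.06    0.132 ]
trf [ 0.5974 -0.0169  0.042 ]
mat [[ 0.5159 -0.2021  0.003 ]
 [ 0.5289 -0.4457  0.003 ]
 [ 0.4081 -0.4464  0.003 ]
 [ 0.3945 -0.2059  0.003 ]]
ctr [ 0.4619 -0.325   0.003 ]
[0.1214616  0.24395876 0.12082038 0.24091592]
yaw -3.088093560609322
yaw 0.05659751817879259
chassis [[0.4914 0.4378 0.01  ]
 [0.5104 0.2312 0.01  ]
 [0.3987 0.2182 0.01  ]
 [0.3794 0.4223 0.01  ]]
ctr [0.445  0.3274 0.01  ]
[0.11305194 0.20745615 0.11247191 0.20497702]
yaw -3.050035865696337
yaw 0.09396371984489169
spool [0.4097 0.0505 0.04  ]
hs [ 0.4069 -0.048   0.025 ]
relay [0.6775 0.2453 0.044 ]
red1 [0.5605 0.1609 0.03  ]
turq [ 0.5707 -0.1648  0.03  ]
```

```bash
cat >> h.py <<'E'
def to(x,y,z,ang=None):
    "delta in tool axes (cm) from the measured pose to a world point; turn about tool x to bring tool y to world angle ang"
    s=arm.observe(); R=np.array(s["ee_rot"]); d=R.T@(np.array([x,y,z])-s["position"])*100
    out=np.round(d,2)
    t=None
    if ang is not None:
        Rg=np.array([[0,np.cos(ang),np.sin(ang)],[0,np.sin(ang),-np.cos(ang)],[-1,0,0]])
        t=np.round(cv2.Rodrigues(R.T@Rg)[0].ravel(),4)
        print("NOTE shift valid before turn; after turn:",np.round(Rg.T@(np.array([x,y,z])-s["position"])*100,2))
    print("shift",out,"turn",t,"clock",round(s["clock"],2),"pos",np.round(s["position"],4),"F",np.round(s["contact_force"],1),"w",round(s["grip_width"],4),"q",np.round(s["joint_pos"],2))
E
python3 -m inch '[[[0,0,0,0.147,0,0],[0,0,0,0.147,0,0],[0,0,0,0.147,0,0],[0,0,0,0.147,0,0],[0,0,0,0.147,0,0],[0,0,0,0.147,0,0],[0,0,0,0.147,0,0],[0,0,0,0.147,0,0]]]' 0 40
python3 -m inch '[[[0,0,0,0.147,0,0],[0,0,0,0,0,0]]]'
python3 -c "
from h import *
to(.5177,0,.30,-.155)"
```

```text
clock: 0.9
position: [0.2396, 0.5768, 0.2306]
ee_rot: [[-0.001, 1.0, -0.005], [-0.001, -0.005, -1.0], [-1.0, -0.001, 0.001]]
contact_force: [-0.3, 0.3, -0.4]
grip_width: 0.0854
clock: 1.1
position: [0.2396, 0.5768, 0.2307]
ee_rot: [[-0.001, 0.989, -0.145], [-0.001, -0.145, -0.989], [-1.0, -0.0, 0.001]]
contact_force: [-0.2, -0.3, 0.5]
grip_width: 0.0853
NOTE shift valid before turn; after turn: [-6.93 36.38 52.69]
shift [-6.89 35.89 53.03] turn [0.0092 0.0012 0.0005] clock 1.1 pos [0.2396 0.5768 0.2307] F [-0.2 -0.3  0.5] w 0.0853 q [ 1.07  0.28 -0.03  1.27  0.    2.79]
```

```bash

python3 -m inch '[[[-0.5,2.6,3.8,0.009,0,0],[-0.5,2.6,3.8,0,0,0],[-0.5,2.6,3.8,0,0,0],[-0.5,2.6,3.8,0,0,0],[-0.5,2.6,3.8,0,0,0],[-0.5,2.6,3.8,0,0,0],[-0.5,2.6,3.8,0,0,0],[-0.5,2.6,3.8,0,0,0]]]'
python3 -m inch '[[[-0.5,2.6,3.8,0,0,0],[-0.5,2.6,3.8,0,0,0],[-0.5,2.6,3.8,0,0,0],[-0.5,2.6,3.8,0,0,0],[-0.5,2.6,3.8,0,0,0],[-0.5,2.6,3.8,0,0,0],[0,0,0,0,0,0],[0,0,0,0,0,0]]]'
python3 -c "
from h import *
to(.5177,0,.30,-.155)
c=arm.calibration('wrist');print(c)
cv2.imwrite('pics/w1.png',arm.get_image('wrist'))"
```

```text
clock: 1.9
position: [0.399, 0.2431, 0.2714]
ee_rot: [[0.0, 0.989, -0.15], [0.0, -0.15, -0.989], [-1.0, 0.0, -0.0]]
contact_force: [0.6, 0.1, -0.6]
grip_width: 0.0852
clock: 2.7
position: [0.5177, -0.0053, 0.3009]
ee_rot: [[-0.001, 0.988, -0.154], [0.001, -0.154, -0.988], [-1.0, -0.001, -0.0]]
contact_force: [-0.8, -0.6, -2.1]
grip_width: 0.0853
NOTE shift valid before turn; after turn: [ 0.09 -0.08 -0.52]
shift [ 0.09 -0.08 -0.52] turn [ 0.     -0.0004  0.0012] clock 2.7 pos [ 0.5177 -0.0053  0.3009] F [-0.8 -0.6 -2.1] w 0.0853 q [-0.14  0.06 -0.14  1.37  0.    1.59]
{'fov_y': 65.70646984690485, 'cx': 259.83115931216315, 'cy': 196.1283622098595, 'position': array([0.52954973, 0.07695716, 0.44406894]), 'attitude': array([[ 9.87905630e-01, -1.46374896e-01, -5.11552218e-02],
       [-1.55054462e-01, -9.34203987e-01, -3.21280291e-01],
       [-7.62043115e-04,  3.25326453e-01, -9.45601458e-01]])}
```

View pics/w1.png

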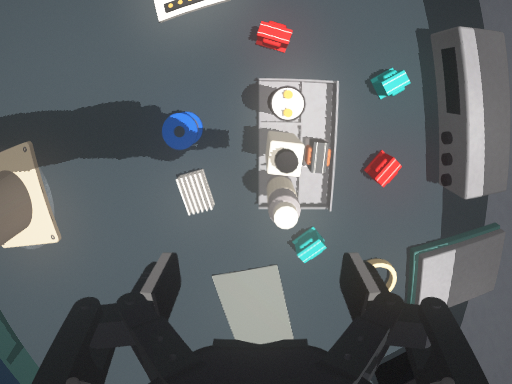

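Wrist view: the bay is at (298,145), with capacitor top at (288,103), bottle cap at (287,159), aerosol cap at (286,216) and transformer at (319,157). I'll crop it closer.

```bash
python3 - <<'E'
from h import *
a=cv2.imread("pics/w1.png")
cv2.imwrite("pics/w1c.png",cv2.resize(a[70:240,245:355],None,fx=3.5,fy=3.5,interpolation=3))
E
```

```text
(no output)
```

View pics/w1c.png

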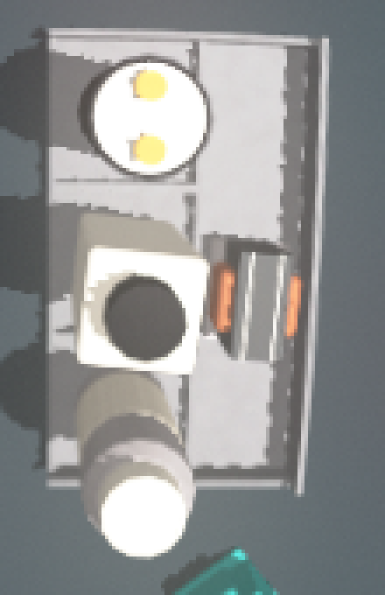

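```bash
python3 - <<'E'
from h import *
c=arm.calibration("wrist")
W=lambda x,y,z: wplane(c,245+(x+.5)/3.5-.5,70+(y+.5)/3.5-.5,z)
P=lambda n,p:print(n,np.round(p,4))
bl,br,fl,fr=W(326,38,.03),W(301,493,.03),W(49,30,.012),W(47,486,.012)
for n,p in zip("bl br fl fr".split(),(bl,br,fl,fr)):P(n,p)
d=bl-br;print(np.arctan2(-d[0],d[1]),np.linalg.norm(d)); d=fl-fr;print(np.arctan2(-d[0],d[1]),np.linalg.norm(d)); P("c",(bl+br+fl+fr)/4)
P("cap",W(150,117,.114)); P("botcap",W(145,318,.127)); P("bot sq",np.mean([W(92,248,.11),W(208,260,.11),W(195,374,.11),W(79,366,.11)],0)); P("aer",W(144,516,.132))
k=[W(243,250,.042),W(286,252,.042),W(279,362,.042),W(240,360,.042)]
P("trf",np.mean(k,0)); P("k",k); d=k[0]+k[1]-k[2]-k[3]; print(np.arctan2(-d[0],d[1]))
d=W(92,248,.11)-W(79,366,.11);print("bot yaw",np.arctan2(-d[0],d[1]))
E
```

```text
bl [0.6398 0.0885 0.03  ]
br [ 0.61   -0.1023  0.03  ]
fl [0.5312 0.1061 0.012 ]
fr [ 0.4998 -0.0886  0.012 ]
-0.15523431371072588 0.19313592289475887
-0.1598407006033711 0.19725386862243727
c [0.5702 0.0009 0.021 ]
cap [0.5577 0.0676 0.114 ]
botcap [0.5465 0.0064 0.127 ]
bot sq [0.5473 0.0045 0.11  ]
aer [ 0.5375 -0.0576  0.132 ]
trf [ 0.5984 -0.0148  0.042 ]
k [[ 0.5932  0.0089  0.042 ]
 [ 0.6103  0.0059  0.042 ]
 [ 0.6029 -0.0386  0.042 ]
 [ 0.587  -0.0354  0.042 ]]
-0.15124729014471142
bot yaw -0.2543036037597386
```

```bash
python3 -c "
from h import *
to(.538,-.059,.07,-.155)"
```

```text
NOTE shift valid before turn; after turn: [23.08  2.9   5.08]
shift [23.08  2.93  5.09] turn [ 0.0012 -0.0004  0.0014] clock 2.75 pos [ 0.5172 -0.0044  0.3008] F [-0.1  0.9  0.6] w 0.0851 q [-0.13  0.06 -0.14  1.37  0.    1.59]
```

```bash

python3 -m inch '[[[0,1.45,2.5,0,0,0],[0,1.45,2.55,0,0,0],[4,0,0,0,0,0],[4,0,0,0,0,0],[3,0,0,0,0,0],[0,0,0,0,0,0],[0,0,0,0,0,0]]]'
python3 -c "
from h import *
to(.538,-.059,.07,-.155)
cv2.imwrite('pics/w2.png',arm.get_image('wrist'))"
```

```text
clock: 3.45
position: [0.5379, -0.0575, 0.1914]
ee_rot: [[-0.001, 0.988, -0.152], [0.0, -0.152, -0.988], [-1.0, -0.001, -0.0]]
contact_force: [1.1, -0.2, 0.8]
grip_width: 0.0852
NOTE shift valid before turn; after turn: [12.14  0.04  0.15]
shift [12.14  0.05  0.15] turn [ 0.0026 -0.0002  0.0014] clock 3.45 pos [ 0.5379 -0.0575  0.1914] F [ 1.1 -0.2  0.8] w 0.0852 q [-0.23  0.15 -0.27  1.15  0.    1.5 ]
```

View pics/w2.png

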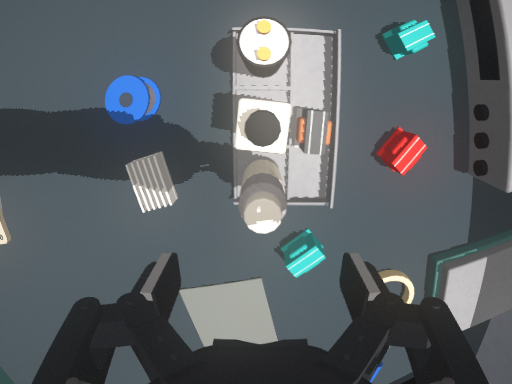

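```bash
python3 - <<'E'
from h import *
a=cv2.imread("pics/w2.png")
cv2.imwrite("pics/w2c.png",cv2.resize(a[10:250,220:350],None,fx=2.5,fy=2.5,interpolation=3))
E
```

```text
(no output)
```

View pics/w2c.png

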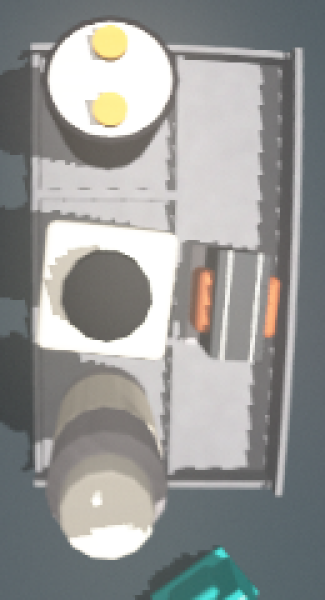

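```bash
python3 - <<'E'
from h import *
c=arm.calibration("wrist")
W=lambda x,y,z: wplane(c,220+(x+.5)/2.5-.5,10+(y+.5)/2.5-.5,z)
P=lambda n,p:print(n,np.round(p,4))
P("cap",W(112,79,.114)); P("botcap",W(107,294,.127))
q=[W(48,222,.11),W(178,234,.11),W(165,360,.11),W(37,346,.11)]
P("botsq",np.mean(q,0)); d=q[0]+q[1]-q[2]-q[3];print("bot yaw",np.arctan2(-d[0],d[1]))
P("aer cap",W(107,513,.132)); P("aer shoulder",W(107,485,.110))
k=[W(218,250,.042),W(267,250,.042),W(254,361,.042),W(217,361,.042)]
P("trf",np.mean(k,0));print(np.round(k,4)); d=k[0]+k[1]-k[2]-k[3]; print(np.arctan2(-d[0],d[1]))
E
```

```text
cap [0.5608 0.0658 0.114 ]
botcap [0.5496 0.0033 0.127 ]
botsq [0.5497 0.0026 0.11  ]
bot yaw -0.2461537151813589
aer cap [ 0.5399 -0.06    0.132 ]
aer shoulder [ 0.5402 -0.0593  0.11  ]
trf [ 0.6009 -0.0174  0.042 ]
[[ 0.5952  0.006   0.042 ]
 [ 0.6149  0.0037  0.042 ]
 [ 0.6044 -0.0407  0.042 ]
 [ 0.5892 -0.0386  0.042 ]]
-0.18259177727844497
```

```bash

python3 -m inch '[[[3,0.1,0.15,0,0,0],[3,0,0,0,0,0],[3,0,0,0,0,0],[3.1,0,0,0,0,0],[0,0,0,0,0,0]]]'
python3 -m inch '[[[0,0,0,0,0,0],[0,0,0,0,0,0],[0,0,0,0,0,0],[0,0,0,0,0,0],[0,0,0,0,0,0],[0,0,0,0,0,0],[0,0,0,0,0,0],[0,0,0,0,0,0]]]' 0.7 40
```

```text
clock: 4.0
position: [0.5375, -0.0597, 0.0687]
ee_rot: [[-0.004, 0.988, -0.153], [0.001, -0.153, -0.988], [-1.0, -0.004, -0.0]]
contact_force: [0.1, -0.0, -0.1]
grip_width: 0.0854
clock: 4.8
position: [0.5408, -0.0608, 0.0729]
ee_rot: [[0.003, 0.988, -0.154], [-0.001, -0.154, -0.988], [-1.0, 0.003, 0.0]]
contact_force: [-2.3, 0.7, 6.3]
grip_width: 0.0394
```

```bash

python3 -m inch '[[[-1,0,0,0,0,0],[-2,0,0,0,0,0],[-3,0,0,0,0,0],[-2,0,0,0,0,0],[0,0,0,0,0,0],[0,0,0,0,0,0]]]'
python3 -c "
from h import *
to(.466,-.400,.15,-.155)
cv2.imwrite('pics/s3.png',arm.get_image('scene'))"
```

```text
clock: 5.4
position: [0.5395, -0.0605, 0.1507]
ee_rot: [[0.001, 0.988, -0.154], [-0.0, -0.154, -0.988], [-1.0, 0.001, 0.0]]
contact_force: [-1.1, 0.5, -3.8]
grip_width: 0.039
NOTE shift valid before turn; after turn: [ 0.07 -2.02 34.67]
shift [ 0.07 -2.02 34.67] turn [-0.      0.0001 -0.0011] clock 5.4 pos [ 0.5395 -0.0605  0.1507] F [-1.1  0.5 -3.8] w 0.039 q [-0.23  0.19 -0.32  1.07  0.    1.5 ]
```

View pics/s3.png

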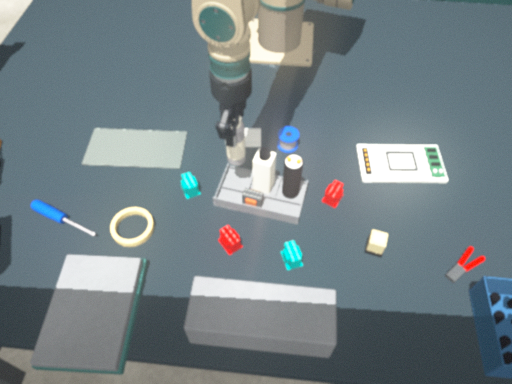

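The aerosol hangs upright in the gripper at (235,150); the other objects are undisturbed.

```bash

python3 -m inch '[[[0,-0.1,1.5,0,0,0],[0,-0.15,3,0,0,0],[0,-0.2,3.5,0,0,0],[0,-0.2,3.5,0,0,0],[0,-0.2,3.5,0,0,0],[0,-0.2,3.5,0,0,0],[0,-0.2,3.5,0,0,0],[0,-0.2,3.5,0,0,0]]]'
python3 -m inch '[[[0,-0.2,3.5,0,0,0],[0,-0.2,3,0,0,0],[0,-0.2,2,0,0,0],[0,0,0.6,0,0,0],[2,0,0,0,0,0],[2,0,0,0,0,0],[0,0,0,0,0,0],[0,0,0,0,0,0]]]'
python3 -c "
from h import *
to(.466,-.400,.072,-.155)
cv2.imwrite('pics/w4.png',arm.get_image('wrist'))"
```

```text
clock: 6.25
position: [0.4836, -0.3116, 0.1486]
ee_rot: [[-0.003, 0.988, -0.155], [0.002, -0.155, -0.988], [-1.0, -0.003, -0.001]]
contact_force: [0.9, 0.2, -1.7]
grip_width: 0.0392
clock: 7.05
position: [0.4652, -0.3978, 0.1097]
ee_rot: [[-0.002, 0.988, -0.153], [0.002, -0.153, -0.988], [-1.0, -0.002, -0.002]]
contact_force: [0.5, -0.6, -2.2]
grip_width: 0.0391
NOTE shift valid before turn; after turn: [3.77 0.11 0.2 ]
shift [3.76 0.12 0.21] turn [ 0.0009 -0.0018  0.0018] clock 7.05 pos [ 0.4652 -0.3978  0.1097] F [ 0.5 -0.6 -2.2] w 0.0391 q [-0.81  0.34 -0.21  1.03  0.    0.91]
```

View pics/w4.png

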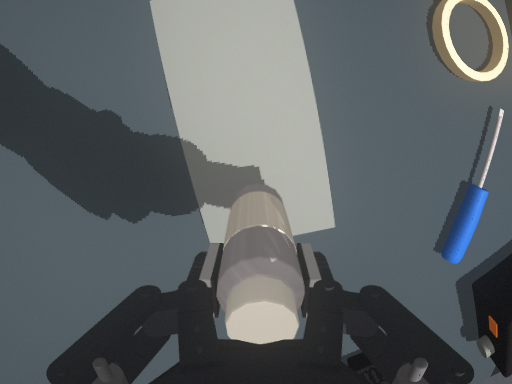

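```bash
python3 - <<'E'
from h import *
c=arm.calibration("wrist")
for u,v in((334,227),(210,243),(318,120),(178,95)): print(np.round(wplane(c,u,v,.003),4))
m=np.array([.462,-.325]);x=np.array([.9984,.057]);y=np.array([-.057,.9984])
for i in(1,-1):
  for j in (1,-1): print(i,j,np.round(m+i*.06*x+j*.12*y,4))
E
```

```text
[ 0.5292 -0.4432  0.003 ]
[ 0.4097 -0.4413  0.003 ]
[ 0.5236 -0.3419  0.003 ]
[ 0.4098 -0.3014  0.003 ]
1 1 [ 0.5151 -0.2018]
1 -1 [ 0.5287 -0.4414]
-1 1 [ 0.3953 -0.2086]
-1 -1 [ 0.4089 -0.4482]
```

```bash

python3 -m inch '[[[1.5,0.1,0.2,0,0,0],[1.2,0,0,0,0,0],[0.7,0,0,0,0,0],[0.3,0,0,0,0,0],[0,0,0,0,0,0],[0,0,0,0,0,0]]]'
python3 -m inch '[[[0.2,0,0,0,0,0],[0,0,0,0,0,0]]]'
```

```text
clock: 7.7
position: [0.4665, -0.4015, 0.0734]
ee_rot: [[0.0, 0.988, -0.154], [-0.0, -0.154, -0.988], [-1.0, 0.0, 0.0]]
contact_force: [0.2, 0.8, -1.9]
grip_width: 0.0391
clock: 7.9
position: [0.4668, -0.4018, 0.072]
ee_rot: [[0.001, 0.988, -0.154], [-0.001, -0.154, -0.988], [-1.0, 0.001, 0.001]]
contact_force: [0.5, 0.5, 0.1]
grip_width: 0.039
```

```bash

python3 -m inch '[[[0.1,0,0,0,0,0],[0,0,0,0,0,0],[0,0,0,0,0,0]]]'
python3 -m inch '[[[0,0,0,0,0,0],[0,0,0,0,0,0],[0,0,0,0,0,0],[0,0,0,0,0,0],[0,0,0,0,0,0],[0,0,0,0,0,0]]]' 0
python3 -m inch '[[[-2,0,0,0,0,0],[-3,0,0,0,0,0],[-4,0,0,0,0,0],[-2,0,0,0,0,0],[0,0,0,0,0,0]]]'
python3 -c "
from h import *
to(.5475,.004,.19,-.24)
cv2.imwrite('pics/w5.png',arm.get_image('wrist'))"
```

```text
clock: 8.2
position: [0.4668, -0.402, 0.0719]
ee_rot: [[0.001, 0.988, -0.154], [-0.002, -0.154, -0.988], [-1.0, 0.001, 0.001]]
contact_force: [-1.9, 1.3, 4.6]
grip_width: 0.0393
clock: 8.8
position: [0.4663, -0.4013, 0.0702]
ee_rot: [[-0.0, 0.988, -0.154], [0.0, -0.154, -0.988], [-1.0, -0.0, -0.0]]
contact_force: [-0.7, -0.6, -0.6]
grip_width: 0.0854
clock: 9.3
position: [0.4684, -0.4035, 0.1847]
ee_rot: [[0.006, 0.988, -0.154], [-0.006, -0.154, -0.988], [-1.0, 0.007, 0.005]]
contact_force: [0.9, 0.7, -0.6]
grip_width: 0.0853
NOTE shift valid before turn; after turn: [ -0.53  -2.01 -41.46]
shift [ -0.73   1.53 -41.48] turn [ 0.0851  0.0048 -0.0067] clock 9.3 pos [ 0.4684 -0.4035  0.1847] F [ 0.9  0.7 -0.6] w 0.0853 q [-0.82  0.29 -0.11  1.16  0.    0.91]
```

View pics/w5.png

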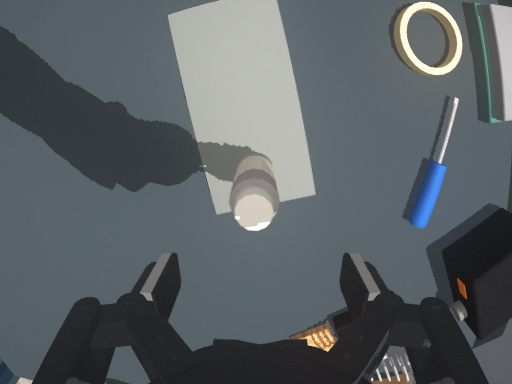

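The aerosol stands upright on the mat at (255,190). Next is the bottle.

```bash

python3 -m inch '[[[0,0,-1,0.085,0,0],[-0.1,-0.2,-3,0,0,0],[-0.1,-0.2,-4,0,0,0],[-0.1,-0.2,-4.5,0,0,0],[-0.1,-0.2,-4.5,0,0,0],[-0.1,-0.2,-4.5,0,0,0],[0,-0.2,-4.5,0,0,0],[0,-0.2,-4.5,0,0,0]]]'
python3 -m inch '[[[0,-0.2,-4.5,0,0,0],[0,-0.2,-4,0,0,0],[0,-0.2,-2.5,0,0,0],[0,0,0,0,0,0],[0,0,0,0,0,0],[0,0,0,0,0,0]]]'
python3 -c "
from h import *
to(.5475,.004,.07,-.24)
cv2.imwrite('pics/w6.png',arm.get_image('wrist'))
c=arm.calibration('wrist'); import pickle; pickle.dump(c,open('c6.pkl','wb'))
"
```

```text
clock: 10.15
position: [0.5231, -0.0994, 0.1832]
ee_rot: [[-0.003, 0.971, -0.238], [0.001, -0.238, -0.971], [-1.0, -0.003, -0.0]]
contact_force: [0.0, 0.1, -0.2]
grip_width: 0.0852
clock: 10.75
position: [0.5439, 0.006, 0.1842]
ee_rot: [[-0.002, 0.971, -0.239], [-0.0, -0.239, -0.971], [-1.0, -0.002, 0.001]]
contact_force: [0.2, -0.6, -0.1]
grip_width: 0.0852
NOTE shift valid before turn; after turn: [11.42  0.4   0.11]
shift [11.42  0.42  0.1 ] turn [-0.0009  0.0007  0.002 ] clock 10.75 pos [0.5439 0.006  0.1842] F [ 0.2 -0.6 -0.1] w 0.0852 q [-0.11  0.17 -0.27  1.14 -0.    1.7 ]
```

View pics/w6.png

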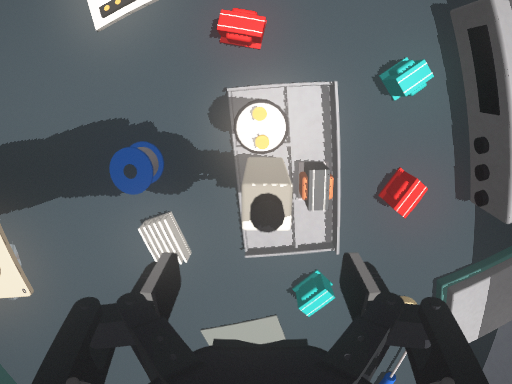

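```bash
python3 - <<'E'
from h import *
c=arm.calibration("wrist")
for n,u,v,z in(("bot",267,212,.127),("cap",262,126,.114),("trf core top",317,188.5,.042)): print(n,np.round(wplane(c,u,v,z),4))
E
python3 -m inch '[[[2,0.42,0.1,0,0,0],[3,0,0,0,0,0],[3,0,0,0,0,0],[3.4,0,0,0,0,0],[0,0,0,0,0,0],[0,0,0,0,0,0]]]'
python3 -m inch '[[[0,0,0,0,0,0],[0,0,0,0,0,0],[0,0,0,0,0,0],[0,0,0,0,0,0],[0,0,0,0,0,0],[0,0,0,0,0,0],[0,0,0,0,0,0],[0,0,0,0,0,0]]]' 0.7 40
```

```text
bot [0.5485 0.0064 0.127 ]
cap [0.5595 0.0663 0.114 ]
trf core top [ 0.5978 -0.0149  0.042 ]
clock: 11.4
position: [0.5479, 0.0039, 0.0711]
ee_rot: [[-0.002, 0.971, -0.239], [0.0, -0.239, -0.971], [-1.0, -0.002, 0.0]]
contact_force: [0.4, -0.5, 0.8]
grip_width: 0.0856
clock: 12.2
position: [0.5496, 0.0047, 0.0729]
ee_rot: [[0.002, 0.971, -0.238], [-0.0, -0.238, -0.971], [-1.0, 0.002, -0.0]]
contact_force: [-1.1, 0.7, 6.1]
grip_width: 0.0397
```

```bash

python3 -m inch '[[[-1,0,0,0,0,0],[-2,0,0,0,0,0],[-3,0,0,0,0,0],[-2,0,0,0,0,0],[0,0,0,0,0,0],[0,0,0,0,0,0]]]'
python3 -c "
from h import *
to(.462,-.324,.15)
cv2.imwrite('pics/w7.png',arm.get_image('wrist'))"
```

```text
clock: 12.8
position: [0.5484, 0.0048, 0.1512]
ee_rot: [[0.0, 0.971, -0.238], [0.0, -0.238, -0.971], [-1.0, 0.0, -0.0]]
contact_force: [0.2, 0.9, -3.1]
grip_width: 0.0396
shift [ 0.12 -0.58 33.99] turn None clock 12.8 pos [0.5484 0.0048 0.1512] F [ 0.2  0.9 -3.1] w 0.0396 q [-0.11  0.2  -0.3   1.07  0.    1.7 ]
```

View pics/w7.png

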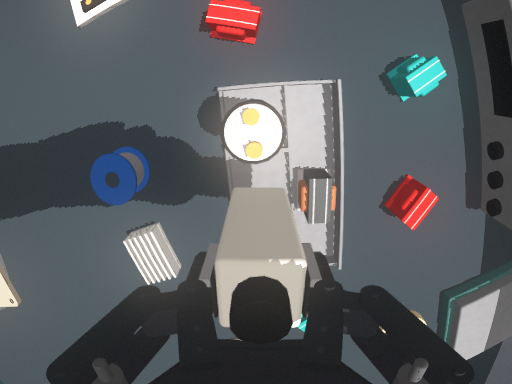

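The bottle is gripped square and upright, with the gripped end at (260,270). The capacitor at (253,132) and transformer at (318,195) are unmoved.

```bash

python3 -m inch '[[[0,0,1.5,0,0,0],[0,0,3,0,0,0],[0,-0.1,3.5,0,0,0],[0,-0.1,3.5,0,0,0],[0,-0.1,3.5,0,0,0],[0,-0.1,3.5,0,0,0],[0,-0.1,3.5,0,0,0],[0,-0.1,3.5,0,0,0]]]'
python3 -m inch '[[[0,0,3.5,0,0,0],[0,0,3,0,0,0],[0,0,1.5,0,0,0],[0,0,0.5,0,0,0],[2,0,0,0,0,0],[2,0,0,0,0,0],[0,0,0,0,0,0],[0,0,0,0,0,0]]]'
python3 -c "
from h import *
to(.462,-.324,.0735)
cv2.imwrite('pics/w8.png',arm.get_image('wrist'))"
```

```text
clock: 13.65
position: [0.48, -0.2428, 0.1496]
ee_rot: [[-0.003, 0.971, -0.238], [0.001, -0.238, -0.971], [-1.0, -0.003, -0.001]]
contact_force: [0.7, -0.3, -2.3]
grip_width: 0.0396
clock: 14.45
position: [0.4614, -0.3227, 0.1107]
ee_rot: [[-0.002, 0.972, -0.237], [0.002, -0.237, -0.972], [-1.0, -0.002, -0.001]]
contact_force: [-0.0, 0.1, -1.6]
grip_width: 0.0395
shift [3.72 0.1  0.12] turn None clock 14.45 pos [ 0.4614 -0.3227  0.1107] F [-0.   0.1 -1.6] w 0.0395 q [-0.73  0.26 -0.32  1.    0.    1.08]
```

View pics/w8.png

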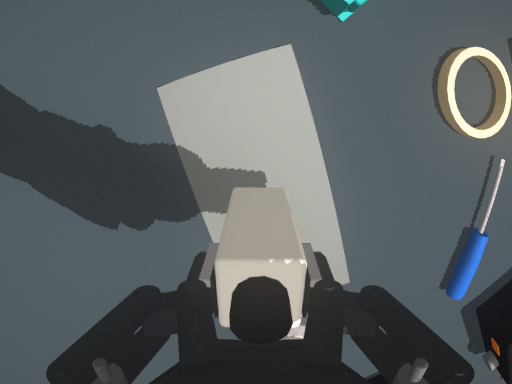

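```bash

python3 -m inch '[[[1.5,0.1,0.1,0,0,0],[1.2,0,0,0,0,0],[0.7,0,0,0,0,0],[0.3,0,0,0,0,0],[0,0,0,0,0,0],[0,0,0,0,0,0]]]'
python3 -m inch '[[[0.2,0,0,0,0,0],[0,0,0,0,0,0],[0,0,0,0,0,0]]]'
```

```text
clock: 15.1
position: [0.4629, -0.3255, 0.0747]
ee_rot: [[0.0, 0.971, -0.238], [-0.0, -0.238, -0.971], [-1.0, 0.001, 0.0]]
contact_force: [0.1, 1.1, -2.6]
grip_width: 0.0396
clock: 15.4
position: [0.4627, -0.3254, 0.0725]
ee_rot: [[0.0, 0.971, -0.238], [-0.0, -0.238, -0.971], [-1.0, 0.0, 0.0]]
contact_force: [0.2, -0.4, -1.0]
grip_width: 0.0399
```

```bash

python3 -m inch '[[[0.15,0,0,0,0,0],[0,0,0,0,0,0],[0,0,0,0,0,0]]]'
python3 -m inch '[[[0,0,0,0,0,0],[0,0,0,0,0,0],[0,0,0,0,0,0],[0,0,0,0,0,0],[0,0,0,0,0,0],[0,0,0,0,0,0]]]' 0
python3 -m inch '[[[-2,0,0,0,0,0],[-3,0,0,0,0,0],[-4,0,0,0,0,0],[-2,0,0,0,0,0],[0,0,0,0,0,0]]]'
python3 -c "
from h import *
to(.558,.0663,.18,-.155)
cv2.imwrite('pics/w9.png',arm.get_image('wrist'))"
```

```text
clock: 15.7
position: [0.4629, -0.3256, 0.072]
ee_rot: [[0.001, 0.971, -0.238], [-0.001, -0.238, -0.971], [-1.0, 0.001, 0.001]]
contact_force: [-3.2, 1.2, 5.8]
grip_width: 0.0397
clock: 16.3
position: [0.4626, -0.3253, 0.0707]
ee_rot: [[-0.0, 0.971, -0.238], [0.0, -0.238, -0.971], [-1.0, -0.0, -0.0]]
contact_force: [-0.1, 0.1, 0.0]
grip_width: 0.0854
clock: 16.8
position: [0.4649, -0.3273, 0.1849]
ee_rot: [[0.006, 0.971, -0.238], [-0.005, -0.238, -0.971], [-1.0, 0.007, 0.004]]
contact_force: [-0.2, -0.3, 0.4]
grip_width: 0.0853
NOTE shift valid before turn; after turn: [  0.49   3.12 -40.32]
shift [  0.34  -0.31 -40.44] turn [-0.0849  0.0041 -0.007 ] clock 16.8 pos [ 0.4649 -0.3273  0.1849] F [-0.2 -0.3  0.4] w 0.0853 q [-0.73  0.2  -0.22  1.14  0.    1.08]
```

View pics/w9.png

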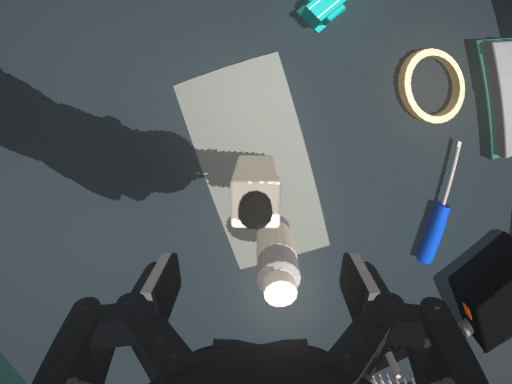

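Both the bottle (255,200) and the aerosol (280,270) stand on the mat. Next is the capacitor.

```bash

python3 -m inch '[[[0,0,-1,-0.085,0,0],[0,0.3,-3,0,0,0],[0,0.3,-4,0,0,0],[0,0.35,-4.5,0,0,0],[0,0.35,-4.5,0,0,0],[0,0.35,-4.5,0,0,0],[0,0.35,-4.5,0,0,0],[0,0.35,-4.5,0,0,0]]]'
python3 -m inch '[[[0,0.35,-4.5,0,0,0],[0,0.4,-3.5,0,0,0],[0,0.3,-1.5,0,0,0],[0,0,0,0,0,0],[0,0,0,0,0,0],[0,0,0,0,0,0]]]'
python3 -c "
from h import *
to(.558,.0663,.07,-.155)
cv2.imwrite('pics/w10.png',arm.get_image('wrist'))
"
```

```text
clock: 17.65
position: [0.5324, -0.0257, 0.1786]
ee_rot: [[-0.003, 0.988, -0.155], [0.001, -0.155, -0.988], [-1.0, -0.003, -0.0]]
contact_force: [0.8, -1.0, 0.2]
grip_width: 0.0856
clock: 18.25
position: [0.5582, 0.0632, 0.1802]
ee_rot: [[-0.001, 0.988, -0.156], [-0.001, -0.156, -0.988], [-1.0, -0.001, 0.001]]
contact_force: [-0.4, 0.8, 0.2]
grip_width: 0.0854
NOTE shift valid before turn; after turn: [11.02 -0.06 -0.3 ]
shift [11.02 -0.05 -0.31] turn [-0.0016  0.0008  0.0014] clock 18.25 pos [0.5582 0.0632 0.1802] F [-0.4  0.8  0.2] w 0.0854 q [-0.    0.2  -0.24  1.14 -0.    1.73]
```

View pics/w10.png

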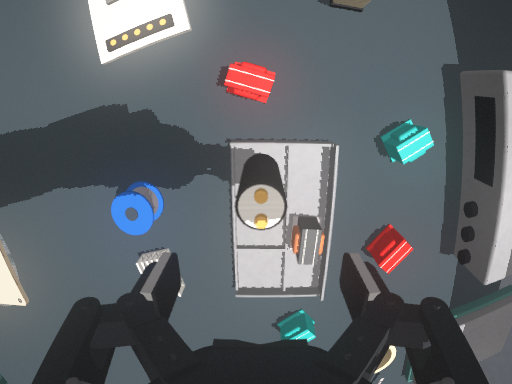

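```bash
python3 - <<'E'
from h import *
c=arm.calibration("wrist")
for n,u,v,z in(("cap",262,204,.114),("trf core top",311.5,243,.042)): print(n,np.round(wplane(c,u,v,z),4))
E
python3 -m inch '[[[2,0,-0.3,0,0,0],[3,0,0,0,0,0],[3,0,0,0,0,0],[3,0,0,0,0,0],[0,0,0,0,0,0],[0,0,0,0,0,0]]]'
python3 -m inch '[[[0,0,0,0,0,0],[0,0,0,0,0,0],[0,0,0,0,0,0],[0,0,0,0,0,0],[0,0,0,0,0,0],[0,0,0,0,0,0],[0,0,0,0,0,0],[0,0,0,0,0,0]]]' 0.7 40
python3 -m inch '[[[-1,0,0,0,0,0],[-2,0,0,0,0,0],[-3,0,0,0,0,0],[-2,0,0,0,0,0],[0,0,0,0,0,0],[0,0,0,0,0,0]]]'
python3 -c "
from h import *
to(.458,-.249,.15)
cv2.imwrite('pics/w11.png',arm.get_image('wrist'))"
```

```text
cap [0.5595 0.0677 0.114 ]
trf core top [ 0.6017 -0.012   0.042 ]
clock: 18.9
position: [0.5588, 0.0666, 0.0708]
ee_rot: [[-0.001, 0.988, -0.156], [-0.0, -0.156, -0.988], [-1.0, -0.001, 0.0]]
contact_force: [0.8, -0.6, -0.3]
grip_width: 0.0855
clock: 19.7
position: [0.5602, 0.0675, 0.0723]
ee_rot: [[0.002, 0.988, -0.154], [-0.0, -0.154, -0.988], [-1.0, 0.002, -0.0]]
contact_force: [-1.7, -0.8, 5.7]
grip_width: 0.039
clock: 20.3
position: [0.5592, 0.0675, 0.1508]
ee_rot: [[0.0, 0.988, -0.154], [-0.0, -0.154, -0.988], [-1.0, 0.0, -0.0]]
contact_force: [-1.2, 0.9, -2.0]
grip_width: 0.039
shift [ 0.07 -5.11 32.83] turn None clock 20.3 pos [0.5592 0.0675 0.1508] F [-1.2  0.9 -2. ] w 0.039 q [ 0.01  0.22 -0.27  1.08 -0.    1.73]
```

View pics/w11.png

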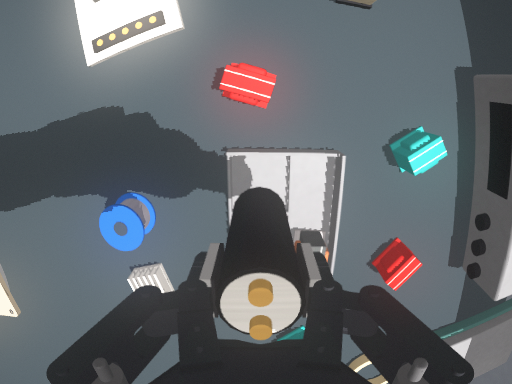

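```bash

python3 -m inch '[[[0,-0.2,1.5,0,0,0],[0,-0.4,3,0,0,0],[0,-0.55,3.5,0,0,0],[0,-0.55,3.5,0,0,0],[0,-0.55,3.5,0,0,0],[0,-0.55,3.5,0,0,0],[0,-0.55,3.5,0,0,0],[0,-0.55,3.5,0,0,0]]]'
python3 -m inch '[[[0,-0.6,3.5,0,0,0],[0,-0.45,2.5,0,0,0],[0,-0.2,1.3,0,0,0],[2,0,0,0,0,0],[2,0,0,0,0,0],[0,0,0,0,0,0],[0,0,0,0,0,0]]]'
python3 -c "
from h import *
to(.458,-.249,.0725)
cv2.imwrite('pics/w12.png',arm.get_image('wrist'))"
```

```text
clock: 21.15
position: [0.4791, -0.1797, 0.1492]
ee_rot: [[-0.003, 0.988, -0.155], [0.001, -0.155, -0.988], [-1.0, -0.003, -0.001]]
contact_force: [-0.5, -0.2, -1.9]
grip_width: 0.039
clock: 21.85
position: [0.4568, -0.2478, 0.11]
ee_rot: [[-0.002, 0.988, -0.154], [0.002, -0.154, -0.988], [-1.0, -0.002, -0.001]]
contact_force: [0.3, 0.2, -2.0]
grip_width: 0.0393
shift [3.75 0.14 0.11] turn None clock 21.85 pos [ 0.4568 -0.2478  0.11  ] F [ 0.3  0.2 -2. ] w 0.0393 q [-0.62  0.19 -0.41  0.97  0.    1.1 ]
```

View pics/w12.png

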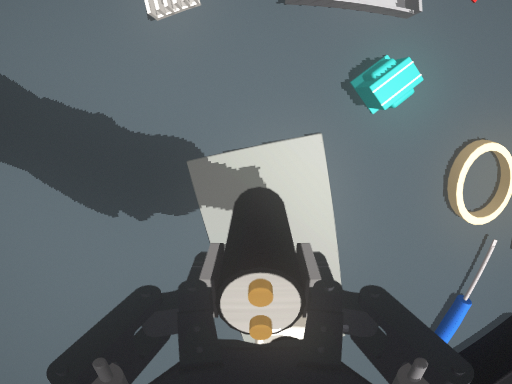

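```bash

python3 -m inch '[[[1.5,0.1,0.1,0,0,0],[1.2,0,0,0,0,0],[0.7,0,0,0,0,0],[0.3,0,0,0,0,0],[0,0,0,0,0,0],[0,0,0,0,0,0]]]'
python3 -m inch '[[[0.3,0,0,0,0,0],[0,0,0,0,0,0],[0,0,0,0,0,0]]]'
```

```text
clock: 22.5
position: [0.4589, -0.25, 0.0742]
ee_rot: [[0.0, 0.988, -0.154], [-0.0, -0.154, -0.988], [-1.0, 0.001, 0.0]]
contact_force: [-0.4, -0.5, -2.6]
grip_width: 0.0393
clock: 22.8
position: [0.4593, -0.2503, 0.0714]
ee_rot: [[0.002, 0.988, -0.154], [-0.001, -0.154, -0.988], [-1.0, 0.002, 0.001]]
contact_force: [0.5, -0.6, -0.0]
grip_width: 0.0395
```

```bash

python3 -m inch '[[[0,0,0,0,0,0],[0,0,0,0,0,0],[0,0,0,0,0,0],[0,0,0,0,0,0],[0,0,0,0,0,0],[0,0,0,0,0,0]]]' 0
python3 -m inch '[[[-2,0,0,0,0,0],[-3,0,0,0,0,0],[-4,0,0,0,0,0],[-4,0,0,0,0,0],[-2,0,0,0,0,0],[0,0,0,0,0,0]]]'
python3 -m inch '[[[0,0,-2,-0.145,0,0],[0,0,-2,-0.145,0,0],[0,0,-2,-0.145,0,0],[0,0,-2,-0.145,0,0],[0,0,0,-0.145,0,0],[0,0,0,-0.145,0,0],[0,0,0,-0.145,0,0],[0,0,0,-0.145,0,0]]]'
python3 -m inch '[[[0,0,0,-0.145,0,0],[0,0,0,-0.145,0,0],[0,0,0,-0.121,0,0],[0,0,0,0,0,0]]]'
python3 -c "
from h import *
to(.599,-.015,.16,1.416)
cv2.imwrite('pics/s13.png',arm.get_image('scene'))"
```

```text
clock: 23.4
position: [0.4586, -0.2498, 0.0708]
ee_rot: [[-0.0, 0.988, -0.154], [0.0, -0.154, -0.988], [-1.0, -0.0, -0.0]]
contact_force: [-0.3, -0.2, -0.3]
grip_width: 0.0852
clock: 24.0
position: [0.4609, -0.2514, 0.2249]
ee_rot: [[0.007, 0.988, -0.154], [-0.005, -0.154, -0.988], [-1.0, 0.007, 0.004]]
contact_force: [0.5, 0.2, 0.1]
grip_width: 0.0854
clock: 24.8
position: [0.4526, -0.1703, 0.219]
ee_rot: [[-0.003, 0.531, 0.847], [0.001, 0.847, -0.531], [-1.0, -0.0, -0.003]]
contact_force: [0.1, -0.1, -0.1]
grip_width: 0.0854
clock: 25.2
position: [0.4527, -0.1705, 0.2192]
ee_rot: [[-0.002, 0.154, 0.988], [0.001, 0.988, -0.154], [-1.0, 0.001, -0.003]]
contact_force: [0.3, 0.1, 0.3]
grip_width: 0.0854
NOTE shift valid before turn; after turn: [ 5.92 17.62 12.06]
shift [ 5.9  17.62 12.07] turn [-0.0003 -0.0027 -0.0009] clock 25.2 pos [ 0.4527 -0.1705  0.2192] F [0.3 0.1 0.3] w 0.0854 q [-0.49  0.03 -0.34  1.2   0.   -0.34]
```

View pics/s13.png

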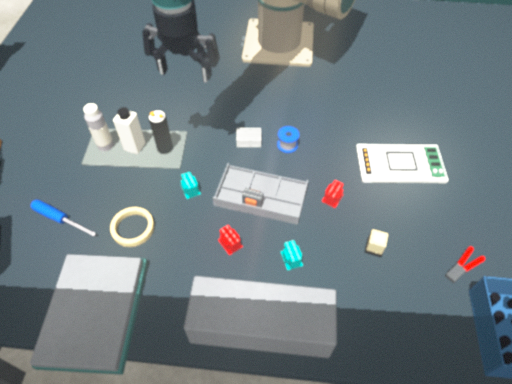

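All three containers stand on the mat, at about (97,128), (128,130) and (160,132). The bay is empty except for the transformer at (253,198). Now I'll go to the transformer.

```bash

python3 -m inch '[[[0.5,2.5,1.7,0,0,0],[1,4,2.7,0,0,0],[1,4,2.7,0,0,0],[1,4,2.7,0,0,0],[1.4,3.1,2.3,0,0,0],[0,0,0,0,0,0],[0,0,0,0,0,0],[0,0,0,0,0,0]]]'
python3 -c "
from h import *
to(.599,-.015,.16,1.416)
cv2.imwrite('pics/w14.png',arm.get_image('wrist'))"
```

```text
clock: 26.05
position: [0.5995, -0.0163, 0.1716]
ee_rot: [[-0.001, 0.156, 0.988], [-0.0, 0.988, -0.156], [-1.0, -0.0, -0.001]]
contact_force: [0.3, 0.5, -0.5]
grip_width: 0.0856
NOTE shift valid before turn; after turn: [ 1.16  0.12 -0.07]
shift [ 1.16  0.12 -0.07] turn [-0.0016 -0.0011  0.0004] clock 26.05 pos [ 0.5995 -0.0163  0.1716] F [ 0.3  0.5 -0.5] w 0.0856 q [-0.13  0.27 -0.16  1.14 -0.    0.02]
```

View pics/w14.png

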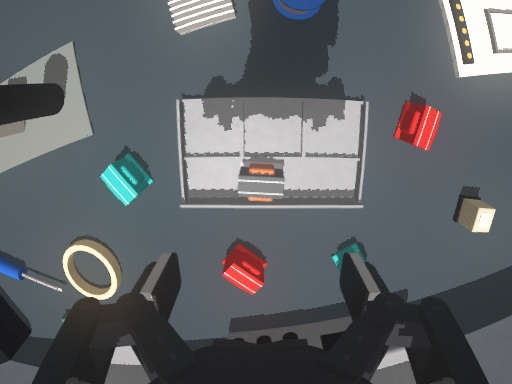

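```bash
python3 - <<'E'
from h import *
a=cv2.imread("pics/w14.png")
cv2.imwrite("pics/w14c.png",cv2.resize(a[145:215,215:310],None,fx=7,fy=7,interpolation=3))
E
```

```text
(no output)
```

View pics/w14c.png

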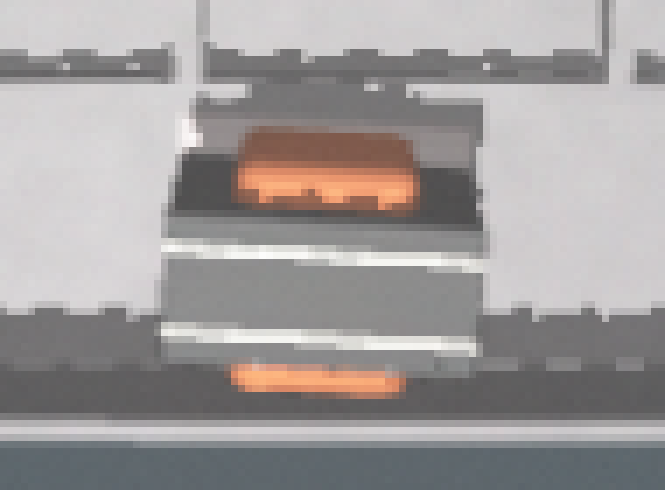

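```bash
python3 - <<'E'
from h import *
c=arm.calibration("wrist")
W=lambda x,y,z: wplane(c,215+(x+.5)/7-.5,145+(y+.5)/7-.5,z)
k=np.array([W(166,212,.042),W(488,230,.042),W(483,373,.042),W(158,355,.042)]); print(np.round(k,4),k.mean(0))
d=k[1]+k[2]-k[0]-k[3]; print("yaw",np.arctan2(-d[0],d[1]),np.linalg.norm(d)/2)
to(*k.mean(0)[:2],.010,1.416)
E
```

```text
[[ 0.584  -0.0359  0.042 ]
 [ 0.5934  0.007   0.042 ]
 [ 0.6138  0.0036  0.042 ]
 [ 0.6041 -0.0406  0.042 ]] [ 0.59883134 -0.01646484  0.042     ]
yaw -0.2155922129672769 0.04461569057654574
NOTE shift valid before turn; after turn: [16.2   0.   -0.08]
shift [ 1.62e+01  1.00e-02 -8.00e-02] turn [-0.002  -0.0003  0.0003] clock 26.1 pos [ 0.5996 -0.0166  0.172 ] F [-0.2 -0.1  0.5] w 0.0853 q [-0.14  0.27 -0.16  1.14 -0.    0.02]
```

The transformer's core is centred at (261,187), with the measured long side 44.6 mm and yaw -0.21. I'll align and descend.

```bash

python3 -m inch '[[[2,0,-0.05,0.055,0,0],[3,0,0,0,0,0],[3,0,0,0,0,0],[3,0,0,0,0,0],[2,0,0,0,0,0],[0,0,0,0,0,0],[0,0,0,0,0,0]]]'
python3 -c "
from h import *
to(.5988,-.0165,.010,1.361)
cv2.imwrite('pics/w15.png',arm.get_image('wrist'))"
```

```text
clock: 26.8
position: [0.5996, -0.0166, 0.0426]
ee_rot: [[0.0, 0.21, 0.978], [-0.0, 0.978, -0.21], [-1.0, -0.0, 0.0]]
contact_force: [0.1, 0.8, 1.0]
grip_width: 0.0853
NOTE shift valid before turn; after turn: [ 3.26 -0.01 -0.08]
shift [ 3.26 -0.01 -0.09] turn [-0.0017  0.0003  0.    ] clock 26.8 pos [ 0.5996 -0.0166  0.0426] F [0.1 0.8 1. ] w 0.0853 q [-0.14  0.39 -0.3   0.88 -0.    0.08]
```

View pics/w15.png

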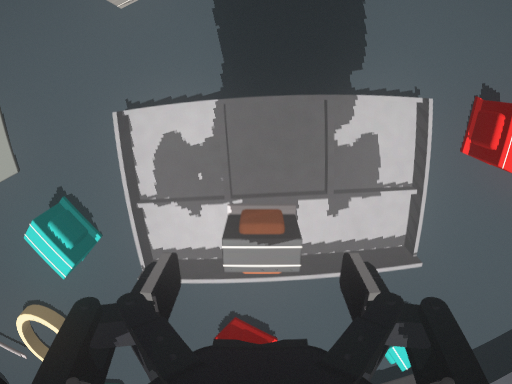

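```bash

python3 -m inch '[[[2,0,-0.05,0,0,0],[1.4,0,0,0,0,0],[0,0,0,0,0,0],[0,0,0,0,0,0]]]'
python3 -m inch '[[[0,0,0,0,0,0],[0,0,0,0,0,0],[0,0,0,0,0,0],[0,0,0,0,0,0],[0,0,0,0,0,0],[0,0,0,0,0,0],[0,0,0,0,0,0],[0,0,0,0,0,0]]]' 0.7 50
python3 -m inch '[[[-1,0,0,0,0,0],[-2,0,0,0,0,0],[-3,0,0,0,0,0],[-3,0,0,0,0,0],[-3,0,0,0,0,0],[0,0,0,0,0,0],[0,0,0,0,0,0]]]'
python3 -c "
from h import *
to(.445,.3274,.12,1.665)
cv2.imwrite('pics/w16.png',arm.get_image('wrist'))"
```

```text
clock: 27.25
position: [0.5995, -0.0156, 0.0082]
ee_rot: [[0.0, 0.208, 0.978], [0.0, 0.978, -0.208], [-1.0, 0.0, 0.0]]
contact_force: [-0.2, -0.6, 0.1]
grip_width: 0.0856
clock: 28.05
position: [0.6002, -0.0157, 0.0086]
ee_rot: [[0.002, 0.208, 0.978], [-0.0, 0.978, -0.208], [-1.0, 0.0, 0.002]]
contact_force: [0.4, -1.2, 5.6]
grip_width: 0.0433
clock: 28.75
position: [0.5991, -0.0155, 0.1277]
ee_rot: [[0.0, 0.208, 0.978], [0.0, 0.978, -0.208], [-1.0, 0.0, 0.0]]
contact_force: [-1.2, 0.4, -2.7]
grip_width: 0.0435
NOTE shift valid before turn; after turn: [  0.77  35.59 -12.12]
shift [  0.78  30.33 -22.21] turn [-3.04e-01  1.00e-04 -0.00e+00] clock 28.75 pos [ 0.5991 -0.0155  0.1277] F [-1.2  0.4 -2.7] w 0.0435 q [-0.13  0.3  -0.22  1.05  0.    0.08]
```

View pics/w16.png

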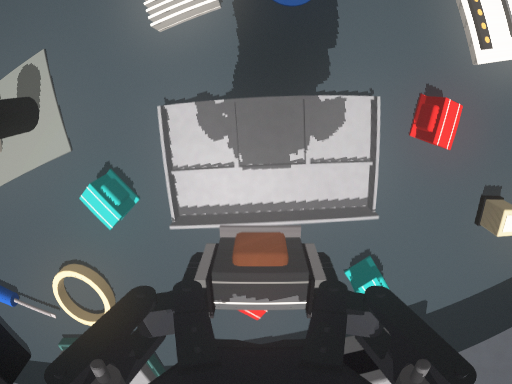

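The transformer is gripped level at (262,265) and the trough is empty.

```bash

python3 -m inch '[[[0,0,0,-0.1,0,0],[0,0,0,-0.1,0,0],[0,0,0,-0.104,0,0],[0,1.5,-0.5,0,0,0],[0,3,-1,0,0,0],[0,3.5,-1.2,0,0,0],[0,3.5,-1.2,0,0,0],[0,3.5,-1.2,0,0,0]]]'
python3 -m inch '[[[0,3.5,-1.2,0,0,0],[0,3.5,-1.2,0,0,0],[0,3.5,-1.2,0,0,0],[0,3.5,-1.2,0,0,0],[0,2.5,-0.8,0,0,0],[0,0,0,0,0,0],[0,0,0,0,0,0],[0,0,0,0,0,0]]]'
python3 -c "
from h import *
to(.445,.3274,.12,1.665)
cv2.imwrite('pics/w17.png',arm.get_image('wrist'))"
```

```text
clock: 29.6
position: [0.5316, 0.1305, 0.1259]
ee_rot: [[-0.004, -0.092, 0.996], [0.0, 0.996, 0.092], [-1.0, 0.0, -0.004]]
contact_force: [0.5, -0.7, -2.4]
grip_width: 0.0437
clock: 30.4
position: [0.4625, 0.2873, 0.1269]
ee_rot: [[-0.002, -0.093, 0.996], [-0.001, 0.996, 0.093], [-1.0, -0.001, -0.002]]
contact_force: [0.2, -0.3, -2.5]
grip_width: 0.0435
NOTE shift valid before turn; after turn: [ 0.69  4.16 -1.36]
shift [ 0.69  4.16 -1.36] turn [-0.001  -0.0017  0.001 ] clock 30.4 pos [0.4625 0.2873 0.1269] F [ 0.2 -0.3 -2.5] w 0.0435 q [ 0.44  0.21 -0.34  1.02 -0.    0.34]
```

View pics/w17.png

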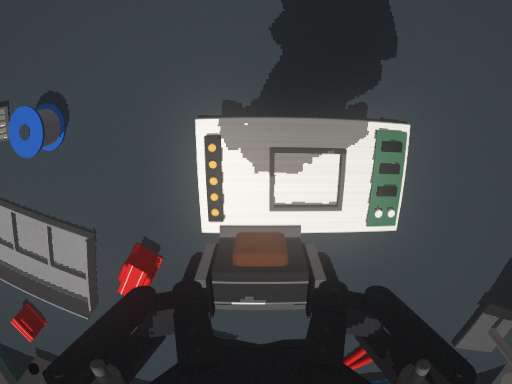

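The nest rim is visible at about (270,148), (346,149), (342,211) and (271,210). I'll measure it.

```bash
python3 - <<'E'
from h import *
a=cv2.imread("pics/w17.png")
cv2.imwrite("pics/w17c.png",cv2.resize(a[110:240,185:420],None,fx=3.2,fy=3.2,interpolation=3))
E
```

```text
(no output)
```

View pics/w17c.png

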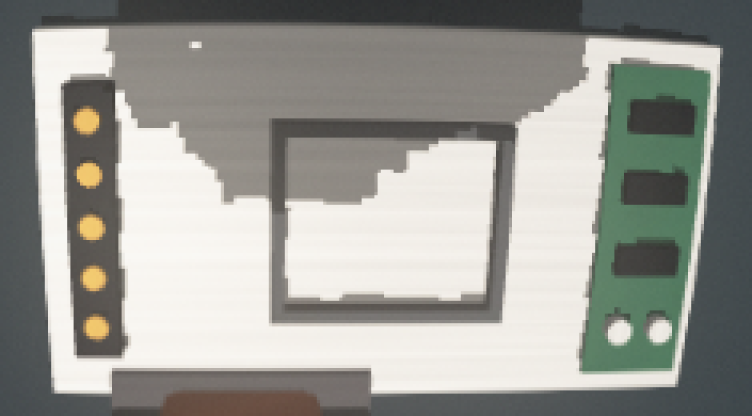

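```bash
python3 - <<'E'
from h import *
c=arm.calibration("wrist")
W=lambda x,y,z: wplane(c,185+(x+.5)/3.2-.5,110+(y+.5)/3.2-.5,z)
for n,L,z in(("rim",[(272,118),(517,124),(500,322),(272,322)],.017),("plate",[(33,30),(720,46),(678,386),(55,392)],.010)):
    k=np.array([W(x,y,z) for x,y in L]); print(n,k.mean(0),np.linalg.norm(k-np.roll(k,1,0),axis=1))
    d=k[1]+k[2]-k[0]-k[3]; print("yaw",np.arctan2(-d[0],d[1]))
E
```

```text
rim [0.4454567  0.32748807 0.017     ] [0.05883794 0.06799354 0.0587332  0.0672436 ]
yaw 0.08626378014518536
plate [0.44613567 0.32770949 0.01      ] [0.10937567 0.19915703 0.1100598  0.20017087]
yaw 0.09242560339546603
```

```bash

python3 -m inch '[[[0,2,-0.6,0,0,0],[0,2.1,-0.7,0,0,0],[2,0,0,0,0,0],[3,0,0,0,0,0],[2.5,0,0,0,0,0],[1,0,0,0,0,0],[0,0,0,0,0,0],[0,0,0,0,0,0]]]'
python3 -c "
from h import *
to(.4455,.3275,.015,1.662)
cv2.imwrite('pics/w18.png',arm.get_image('wrist'))"
```

```text
clock: 31.25
position: [0.4473, 0.3275, 0.0435]
ee_rot: [[0.001, -0.093, 0.996], [0.001, 0.996, 0.093], [-1.0, 0.0, 0.001]]
contact_force: [0.0, -0.3, -2.7]
grip_width: 0.043
NOTE shift valid before turn; after turn: [ 2.85  0.02 -0.18]
shift [ 2.85  0.01 -0.18] turn [ 0.002   0.001  -0.0005] clock 31.25 pos [0.4473 0.3275 0.0435] F [ 0.  -0.3 -2.7] w 0.043 q [ 0.52  0.32 -0.4   0.85  0.    0.42]
```

View pics/w18.png

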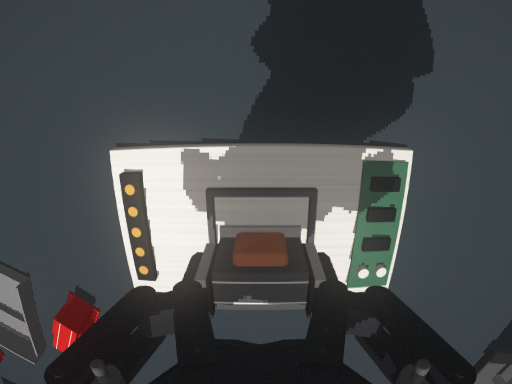

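The held transformer lines up with the nest rim (210–315 px wide, centred at 262). I'll lower it slowly while watching the force.

```bash

python3 -m inch '[[[1,0,-0.18,0,0,0],[0.8,0,0,0,0,0],[0.4,0,0,0,0,0],[0,0,0,0,0,0],[0,0,0,0,0,0]]]'
python3 -m inch '[[[0.4,0,0,0,0,0],[0.2,0,0,0,0,0],[0,0,0,0,0,0],[0,0,0,0,0,0]]]'
```

```text
clock: 31.8
position: [0.4444, 0.3274, 0.0206]
ee_rot: [[-0.0, -0.094, 0.996], [-0.0, 0.996, 0.094], [-1.0, -0.0, -0.0]]
contact_force: [1.0, 0.2, -2.8]
grip_width: 0.0434
clock: 32.2
position: [0.4446, 0.3274, 0.0148]
ee_rot: [[-0.0, -0.094, 0.996], [-0.0, 0.996, 0.094], [-1.0, -0.0, -0.0]]
contact_force: [0.4, -0.1, -3.2]
grip_width: 0.0432
```

```bash

python3 -m inch '[[[0.15,0,0.1,0,0,0],[0,0,0,0,0,0],[0,0,0,0,0,0]]]'
```

```text
clock: 32.5
position: [0.4447, 0.3274, 0.0146]
ee_rot: [[-0.002, -0.094, 0.996], [-0.0, 0.996, 0.094], [-1.0, 0.0, -0.002]]
contact_force: [-5.2, -1.7, 9.1]
grip_width: 0.0434
```

```bash

python3 -m inch '[[[0,0,0,0,0,0],[0,0,0,0,0,0],[0,0,0,0,0,0],[0,0,0,0,0,0],[0,0,0,0,0,0],[0,0,0,0,0,0]]]' 0.2
python3 -m inch '[[[-1,0,0,0,0,0],[-2,0,0,0,0,0],[-3,0,0,0,0,0],[-4,0,0,0,0,0],[-4,0,0,0,0,0],[-2,0,0,0,0,0],[0,0,0,0,0,0],[0,0,0,0,0,0]]]' 0
python3 -c "
from h import *
to(.4447,.3274,.18)
cv2.imwrite('pics/w19.png',arm.get_image('wrist'))"
```

```text
clock: 33.1
position: [0.4456, 0.3275, 0.0132]
ee_rot: [[-0.0, -0.094, 0.996], [-0.0, 0.996, 0.094], [-1.0, -0.0, -0.0]]
contact_force: [0.3, -0.1, -1.1]
grip_width: 0.068
clock: 33.9
position: [0.4457, 0.3276, 0.1738]
ee_rot: [[0.001, -0.094, 0.996], [0.001, 0.996, 0.094], [-1.0, 0.0, 0.001]]
contact_force: [0.6, -0.6, -0.6]
grip_width: 0.0855
shift [-0.62 -0.01 -0.1 ] turn None clock 33.9 pos [0.4457 0.3276 0.1738] F [ 0.6 -0.6 -0.6] w 0.0855 q [ 0.52  0.19 -0.27  1.12 -0.    0.42]
```

View pics/w19.png

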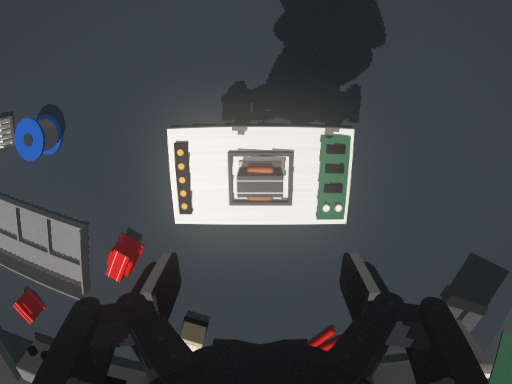

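```bash
python3 - <<'E'
from h import *
a=cv2.imread("pics/w19.png")
cv2.imwrite("pics/w19c.png",cv2.resize(a[140:215,220:305],None,fx=7,fy=7,interpolation=3))
E
```

```text
(no output)
```

View pics/w19c.png

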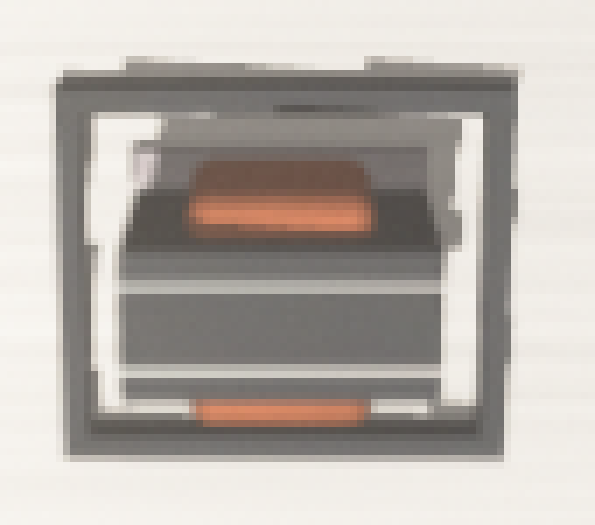

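```bash
python3 - <<'E'
from h import *
c=arm.calibration("wrist")
W=lambda x,y,z: wplane(c,220+(x+.5)/7-.5,140+(y+.5)/7-.5,z)
for L,z in(([(118,248),(440,248),(440,403),(118,403)],.048),([(57,75),(520,75),(503,458),(66,458)],.017)):
    k=np.array([W(*p,z) for p in L]); print(np.round(k.mean(0),4),np.round(np.linalg.norm(k-np.roll(k,1,0),axis=1),4))
to(.4447,.3274,.2,-.155)
E
```

```text
[0.4419 0.3257 0.048 ] [0.0219 0.0429 0.0219 0.044 ]
[0.4427 0.3268 0.017 ] [0.0596 0.0675 0.0596 0.0673]
NOTE shift valid before turn; after turn: [-2.74 -0.02 -0.03]
shift [-2.74  0.03 -0.02] turn [ 1.82e+00 -4.00e-04  1.60e-03] clock 33.95 pos [0.4449 0.3271 0.1726] F [-0.4 -0.1 -0.4] w 0.0853 q [ 0.52  0.19 -0.27  1.12 -0.    0.42]
```

The transformer is seated, centred within about 1–2 mm of the nest. Now I'll turn back and return the capacitor.

```bash

python3 -m inch '[[[-1,0,0,0.145,0,0],[-1,0,0,0.145,0,0],[-0.7,0,0,0.145,0,0],[0,0,0,0.145,0,0],[0,0,0,0.145,0,0],[0,0,0,0.145,0,0],[0,0,0,0.145,0,0],[0,0,0,0.145,0,0]]]'
python3 -m inch '[[[0,0,0,0.145,0,0],[0,0,0,0.145,0,0],[0,0,0,0.145,0,0],[0,0,0,0.145,0,0],[0,0,0,0.08,0,0],[0,0.4,2,0,0,0],[0,0.7,4,0,0,0],[0,0.8,4.5,0,0,0]]]'
python3 -m inch '[[[0,0.8,4.5,0,0,0],[0,0.8,4.5,0,0,0],[0,0.8,4.5,0,0,0],[0,0.8,4.5,0,0,0],[0,0.8,4.5,0,0,0],[0,0.8,4.5,0,0,0],[0,0.8,4.5,0,0,0],[0,0.8,4.5,0,0,0]]]'
python3 -m inch '[[[0,0.8,4.5,0,0,0],[0,0.8,4,0,0,0],[0,0.3,2,0,0,0],[0,0,0,0,0,0],[0,0,0,0,0,0],[0,0,0,0,0,0]]]'
python3 -c "
from h import *
to(.4588,-.250,.0705,-.155)
cv2.imwrite('pics/w20.png',arm.get_image('wrist'))"
```

```text
clock: 34.75
position: [0.4442, 0.3267, 0.1978]
ee_rot: [[-0.004, 0.878, 0.479], [-0.002, 0.479, -0.878], [-1.0, -0.005, 0.0]]
contact_force: [-0.1, -0.5, 0.4]
grip_width: 0.0853
clock: 35.55
position: [0.4467, 0.2199, 0.198]
ee_rot: [[-0.004, 0.988, -0.152], [-0.001, -0.152, -0.988], [-1.0, -0.004, 0.002]]
contact_force: [0.9, -0.6, 0.7]
grip_width: 0.0854
clock: 36.35
position: [0.4541, -0.146, 0.1982]
ee_rot: [[-0.003, 0.988, -0.155], [0.002, -0.155, -0.988], [-1.0, -0.004, -0.001]]
contact_force: [0.9, -0.5, 0.7]
grip_width: 0.0853
clock: 36.95
position: [0.4576, -0.2499, 0.1991]
ee_rot: [[-0.002, 0.988, -0.153], [0.002, -0.153, -0.988], [-1.0, -0.002, -0.002]]
contact_force: [-0.1, -0.2, -0.1]
grip_width: 0.0854
NOTE shift valid before turn; after turn: [ 1.286e+01  1.200e-01 -1.000e-02]
shift [1.286e+01 1.500e-01 1.000e-02] turn [ 0.0009 -0.0016  0.0024] clock 36.95 pos [ 0.4576 -0.2499  0.1991] F [-0.1 -0.2 -0.1] w 0.0854 q [-0.62  0.12 -0.29  1.16  0.    1.1 ]
```

View pics/w20.png

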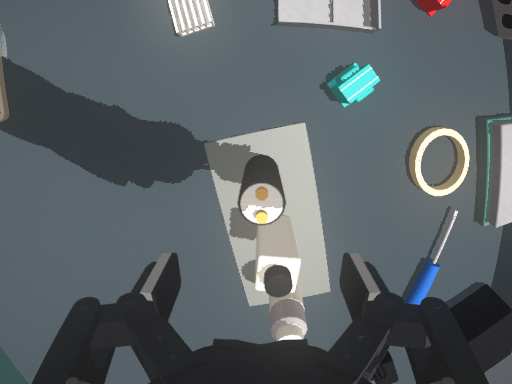

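All three still stand on the mat: capacitor (262,190), bottle (278,255), aerosol (287,315).

```bash

python3 -m inch '[[[2,0.1,0,0,0,0],[3.5,0,0,0,0,0],[3.5,0,0,0,0,0],[3,0,0,0,0,0],[0.8,0,0,0,0,0],[0,0,0,0,0,0],[0,0,0,0,0,0]]]'
python3 -m inch '[[[0,0,0,0,0,0],[0,0,0,0,0,0],[0,0,0,0,0,0],[0,0,0,0,0,0],[0,0,0,0,0,0],[0,0,0,0,0,0],[0,0,0,0,0,0],[0,0,0,0,0,0]]]' 0.7 40
python3 -m inch '[[[-1,0,0,0,0,0],[-2,0,0,0,0,0],[-3,0,0,0,0,0],[-2,0,0,0,0,0],[0,0,0,0,0,0],[0,0,0,0,0,0]]]'
python3 -c "
from h import *
to(.559,.067,.15,-.155)
cv2.imwrite('pics/w21.png',arm.get_image('wrist'))"
```

```text
clock: 37.7
position: [0.4604, -0.2518, 0.0737]
ee_rot: [[0.002, 0.988, -0.154], [-0.001, -0.154, -0.988], [-1.0, 0.002, 0.001]]
contact_force: [0.8, -1.1, -0.7]
grip_width: 0.0855
clock: 38.5
position: [0.4597, -0.2521, 0.0734]
ee_rot: [[0.001, 0.988, -0.155], [-0.001, -0.155, -0.988], [-1.0, 0.001, 0.001]]
contact_force: [-2.0, 0.2, 5.7]
grip_width: 0.0393
clock: 39.1
position: [0.4593, -0.2515, 0.1522]
ee_rot: [[0.0, 0.988, -0.154], [-0.0, -0.154, -0.988], [-1.0, 0.0, 0.0]]
contact_force: [0.1, 0.6, -2.9]
grip_width: 0.0394
NOTE shift valid before turn; after turn: [  0.22   4.93 -33.01]
shift [  0.22   4.93 -33.01] turn [-0.      0.     -0.0003] clock 39.1 pos [ 0.4593 -0.2515  0.1522] F [ 0.1  0.6 -2.9] w 0.0394 q [-0.62  0.15 -0.35  1.06  0.    1.1 ]
```

View pics/w21.png

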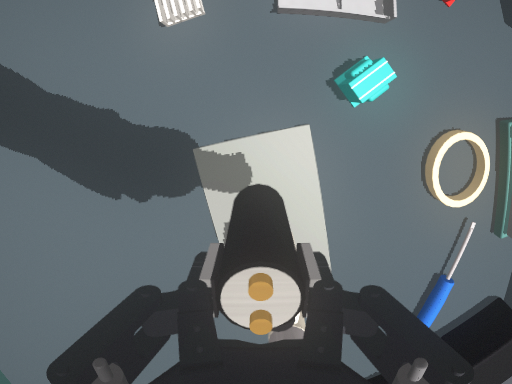

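```bash

python3 -m inch '[[[0,0.2,-1.5,0,0,0],[0,0.4,-3,0,0,0],[0,0.5,-3.5,0,0,0],[0,0.5,-3.5,0,0,0],[0,0.55,-3.5,0,0,0],[0,0.55,-3.5,0,0,0],[0,0.55,-3.5,0,0,0],[0,0.55,-3.5,0,0,0]]]'
python3 -m inch '[[[0,0.55,-3.5,0,0,0],[0,0.4,-2.5,0,0,0],[0,0.15,-1.35,0,0,0],[2,0,0,0,0,0],[2,0,0,0,0,0],[0,0,0,0,0,0],[0,0,0,0,0,0],[0,0,0,0,0,0]]]'
python3 -c "
from h import *
to(.559,.0655,.0744,-.155)
cv2.imwrite('pics/w22.png',arm.get_image('wrist'))"
```

```text
clock: 39.95
position: [0.5351, -0.003, 0.1506]
ee_rot: [[-0.003, 0.988, -0.154], [0.001, -0.154, -0.988], [-1.0, -0.003, -0.0]]
contact_force: [0.7, -0.7, -1.2]
grip_width: 0.0393
clock: 40.75
position: [0.559, 0.0652, 0.1131]
ee_rot: [[0.001, 0.988, -0.155], [-0.0, -0.155, -0.988], [-1.0, 0.001, -0.0]]
contact_force: [-0.4, -0.3, -0.8]
grip_width: 0.039
NOTE shift valid before turn; after turn: [ 3.87 -0.   -0.03]
shift [ 3.87 -0.01 -0.03] turn [-0.0005 -0.0001 -0.001 ] clock 40.75 pos [0.559  0.0652 0.1131] F [-0.4 -0.3 -0.8] w 0.039 q [ 0.    0.26 -0.32  1.   -0.    1.73]
```

View pics/w22.png

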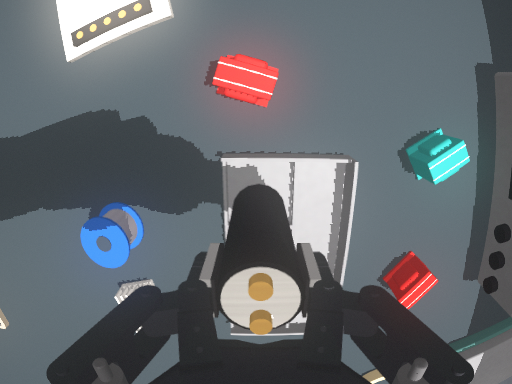

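The capacitor hangs over its left compartment. Lowering it.

```bash

python3 -m inch '[[[1.5,0,0,0,0,0],[1.2,0,0,0,0,0],[0.8,0,0,0,0,0],[0.2,0,0,0,0,0],[0,0,0,0,0,0],[0,0,0,0,0,0]]]'
python3 -m inch '[[[0.2,0,0,0,0,0],[0,0,0,0,0,0],[0,0,0,0,0,0]]]'
```

```text
clock: 41.4
position: [0.559, 0.0654, 0.0757]
ee_rot: [[0.001, 0.988, -0.154], [-0.0, -0.154, -0.988], [-1.0, 0.001, -0.0]]
contact_force: [0.1, 0.8, -1.6]
grip_width: 0.0391
clock: 41.7
position: [0.5594, 0.0654, 0.0744]
ee_rot: [[0.002, 0.988, -0.154], [0.0, -0.154, -0.988], [-1.0, 0.002, -0.0]]
contact_force: [-1.0, 0.0, 4.2]
grip_width: 0.0391
```

```bash

python3 -m inch '[[[0,0,0,0,0,0],[0,0,0,0,0,0],[0,0,0,0,0,0],[0,0,0,0,0,0],[0,0,0,0,0,0],[0,0,0,0,0,0]]]' 0
python3 -m inch '[[[-2,0,0,0,0,0],[-3,0,0,0,0,0],[-4,0,0,0,0,0],[-3,0,0,0,0,0],[0,0,0,0,0,0],[0,0,0,0,0,0],[0,0,0,0,0,0]]]'
python3 -c "
from h import *
c=arm.calibration('wrist')
cv2.imwrite('pics/w23.png',arm.get_image('wrist'))
to(.4625,-.3255,.19,-.24)"
```

```text
clock: 42.3
position: [0.5585, 0.0654, 0.0732]
ee_rot: [[-0.0, 0.988, -0.154], [0.0, -0.154, -0.988], [-1.0, -0.0, 0.0]]
contact_force: [0.5, -0.4, 0.2]
grip_width: 0.0855
clock: 43.0
position: [0.5574, 0.0654, 0.1919]
ee_rot: [[-0.003, 0.988, -0.154], [-0.0, -0.154, -0.988], [-1.0, -0.003, 0.0]]
contact_force: [1.0, -0.4, 0.8]
grip_width: 0.0856
NOTE shift valid before turn; after turn: [ 0.15  0.1  40.22]
shift [ 0.18 -3.32 40.08] turn [0.085  0.0007 0.0033] clock 43.05 pos [0.5572 0.0654 0.1915] F [-0.7 -0.6 -0.8] w 0.0854 q [ 0.    0.19 -0.22  1.16 -0.    1.73]
```

View pics/w23.png

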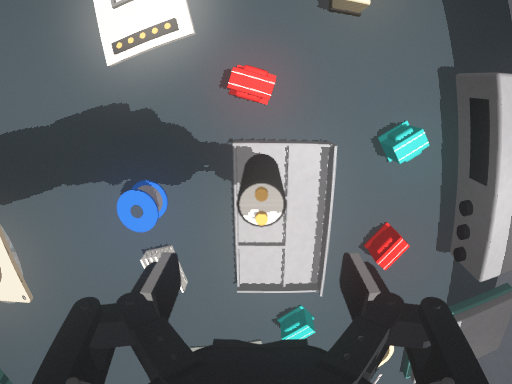

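The capacitor stands upright in its compartment at (262,190), just as in the earlier view. Now the bottle.

```bash

python3 -m inch '[[[0,0,1,0.085,0,0],[0,0,3,0,0,0],[0,0,4,0,0,0],[0,0,4.5,0,0,0],[0,0,4.5,0,0,0],[0,0,4.5,0,0,0],[0,0,4.5,0,0,0],[0,0,4.5,0,0,0]]]'
python3 -m inch '[[[0,0,4.5,0,0,0],[0,0,3.5,0,0,0],[0,0,1.7,0,0,0],[0,0,0,0,0,0],[0,0,0,0,0,0],[0,0,0,0,0,0]]]'
python3 -c "
from h import *
cv2.imwrite('pics/w24.png',arm.get_image('wrist'))
to(.4625,-.3255,.072,-.24)"
```

```text
clock: 43.85
position: [0.4852, -0.2321, 0.1916]
ee_rot: [[-0.002, 0.971, -0.238], [0.002, -0.238, -0.971], [-1.0, -0.003, -0.001]]
contact_force: [0.9, 0.2, -0.1]
grip_width: 0.0854
clock: 44.45
position: [0.4638, -0.3236, 0.1927]
ee_rot: [[-0.001, 0.972, -0.236], [0.001, -0.236, -0.972], [-1.0, -0.001, -0.001]]
contact_force: [-0.2, 0.5, -0.7]
grip_width: 0.0855
NOTE shift valid before turn; after turn: [12.09 -0.09  0.22]
shift [12.09 -0.08  0.23] turn [ 0.0019 -0.0009  0.0009] clock 44.5 pos [ 0.4639 -0.3236  0.1929] F [1.  0.6 0.4] w 0.0854 q [-0.72  0.2  -0.21  1.16  0.    1.09]
```

View pics/w24.png

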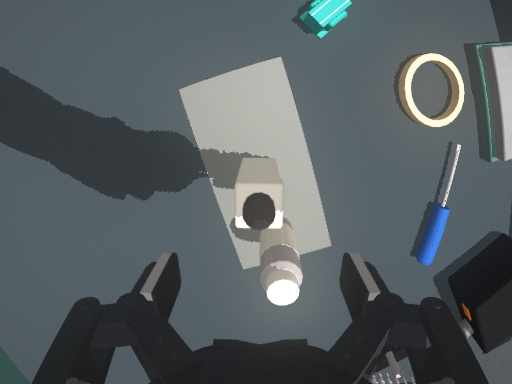

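```bash

python3 -m inch '[[[2,-0.1,0.2,0,0,0],[3.3,0,0,0,0,0],[3.3,0,0,0,0,0],[2.7,0,0,0,0,0],[0.8,0,0,0,0,0],[0,0,0,0,0,0],[0,0,0,0,0,0]]]'
python3 -m inch '[[[0,0,0,0,0,0],[0,0,0,0,0,0],[0,0,0,0,0,0],[0,0,0,0,0,0],[0,0,0,0,0,0],[0,0,0,0,0,0],[0,0,0,0,0,0],[0,0,0,0,0,0]]]' 0.7 40
python3 -m inch '[[[-1,0,0,0,0,0],[-2,0,0,0,0,0],[-3,0,0,0,0,0],[-2,0,0,0,0,0],[0,0,0,0,0,0],[0,0,0,0,0,0]]]'
python3 -c "
from h import *
to(.5488,.0045,.15,-.24)"
```

```text
clock: 45.2
position: [0.4634, -0.3271, 0.0736]
ee_rot: [[0.001, 0.972, -0.237], [-0.001, -0.237, -0.972], [-1.0, 0.002, 0.001]]
contact_force: [0.5, -0.1, 0.3]
grip_width: 0.0853
clock: 46.0
position: [0.4627, -0.3275, 0.0734]
ee_rot: [[0.001, 0.971, -0.238], [-0.001, -0.238, -0.971], [-1.0, 0.001, 0.001]]
contact_force: [-1.1, 0.2, 6.3]
grip_width: 0.0395
clock: 46.6
position: [0.4622, -0.3268, 0.152]
ee_rot: [[-0.0, 0.971, -0.238], [0.0, -0.238, -0.971], [-1.0, -0.0, -0.0]]
contact_force: [0.5, -0.1, -2.8]
grip_width: 0.0393
NOTE shift valid before turn; after turn: [  0.2    0.54 -34.24]
shift [  0.2    0.54 -34.24] turn [ 0.     -0.0001  0.0001] clock 46.6 pos [ 0.4622 -0.3268  0.152 ] F [ 0.5 -0.1 -2.8] w 0.0393 q [-0.73  0.23 -0.26  1.08  0.    1.08]
```

```bash

python3 -m inch '[[[0,0,-1.5,0,0,0],[0,0,-3,0,0,0],[0,0,-3.5,0,0,0],[0,0.1,-3.5,0,0,0],[0,0.1,-3.5,0,0,0],[0,0.1,-3.5,0,0,0],[0,0.1,-3.5,0,0,0],[0,0.1,-3.5,0,0,0]]]'
python3 -m inch '[[[0,0,-3.5,0,0,0],[0,0,-3,0,0,0],[0,0,-2,0,0,0],[2,0,0,0,0,0],[2,0,0,0,0,0],[0,0,0,0,0,0],[0,0,0,0,0,0],[0,0,0,0,0,0]]]'
python3 -c "
from h import *
to(.5488,.003,.0744,-.24)
cv2.imwrite('pics/w25.png',arm.get_image('wrist'))"
```

```text
clock: 47.4
position: [0.5262, -0.0776, 0.1503]
ee_rot: [[-0.004, 0.971, -0.237], [0.002, -0.237, -0.971], [-1.0, -0.004, -0.001]]
contact_force: [0.1, -0.1, -2.3]
grip_width: 0.04
clock: 48.2
position: [0.5482, 0.0023, 0.1127]
ee_rot: [[0.0, 0.971, -0.238], [0.0, -0.238, -0.971], [-1.0, 0.0, -0.0]]
contact_force: [0.2, -0.0, -2.6]
grip_width: 0.0396
NOTE shift valid before turn; after turn: [ 3.83  0.04 -0.09]
shift [ 3.83  0.04 -0.08] turn [-0.     -0.0002 -0.0003] clock 48.2 pos [0.5482 0.0023 0.1127] F [ 0.2 -0.  -2.6] w 0.0396 q [-0.11  0.23 -0.35  0.99  0.    1.7 ]
```

View pics/w25.png

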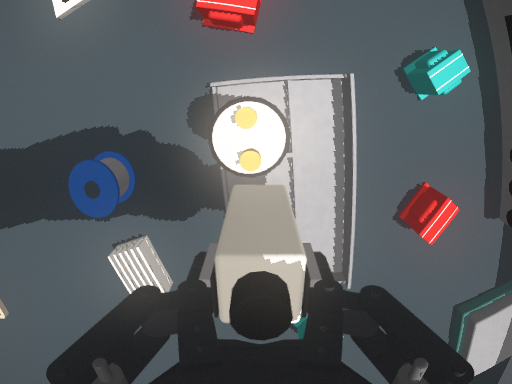

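```bash

python3 -m inch '[[[1.5,0,-0.1,0,0,0],[1.2,0,0,0,0,0],[0.8,0,0,0,0,0],[0.2,0,0,0,0,0],[0,0,0,0,0,0],[0,0,0,0,0,0]]]'
python3 -m inch '[[[0.2,0,0,0,0,0],[0,0,0,0,0,0],[0,0,0,0,0,0]]]'
```

```text
clock: 48.85
position: [0.5487, 0.003, 0.0757]
ee_rot: [[0.001, 0.971, -0.238], [-0.0, -0.238, -0.971], [-1.0, 0.001, -0.0]]
contact_force: [0.5, -0.1, -2.8]
grip_width: 0.0396
clock: 49.15
position: [0.5492, 0.003, 0.0744]
ee_rot: [[0.002, 0.971, -0.238], [-0.0, -0.238, -0.971], [-1.0, 0.002, -0.0]]
contact_force: [-1.0, -0.5, 3.9]
grip_width: 0.0398
```

```bash

python3 -m inch '[[[0,0,0,0,0,0],[0,0,0,0,0,0],[0,0,0,0,0,0],[0,0,0,0,0,0],[0,0,0,0,0,0],[0,0,0,0,0,0]]]' 0
python3 -m inch '[[[-2,0,0,0,0,0],[-3,0,0,0,0,0],[-4,0,0,0,0,0],[-3,0,0,0,0,0],[0,0,0,0,0,0],[0,0,0,0,0,0],[0,0,0,0,0,0]]]'
python3 -c "
from h import *
cv2.imwrite('pics/w26.png',arm.get_image('wrist'))
to(.4665,-.4015,.19,-.155)"
```

```text
clock: 49.75
position: [0.5482, 0.0031, 0.0732]
ee_rot: [[-0.0, 0.971, -0.238], [-0.0, -0.238, -0.971], [-1.0, -0.0, 0.0]]
contact_force: [-0.2, 0.2, -0.4]
grip_width: 0.0851
clock: 50.45
position: [0.5471, 0.0032, 0.1919]
ee_rot: [[-0.003, 0.971, -0.238], [0.0, -0.238, -0.971], [-1.0, -0.003, 0.0]]
contact_force: [0.3, -0.7, -0.2]
grip_width: 0.0854
NOTE shift valid before turn; after turn: [ 0.15 -1.69 41.23]
shift [ 0.16  1.81 41.23] turn [-0.085   0.0003  0.0034] clock 50.5 pos [0.5469 0.0032 0.1915] F [-1.   0.3 -0.4] w 0.0852 q [-0.11  0.17 -0.25  1.16 -0.    1.7 ]
```

View pics/w26.png

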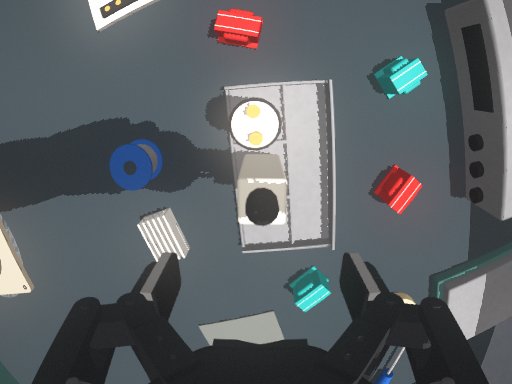

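Capacitor (255,123) and bottle (262,190) stand in their compartments; I'll check their positions at the end. Now the aerosol.

```bash

python3 -m inch '[[[0,0,1,-0.085,0,0],[0,-0.1,3,0,0,0],[0,-0.2,4,0,0,0],[0,-0.2,4.5,0,0,0],[0,-0.2,4.5,0,0,0],[0,-0.2,4.5,0,0,0],[0,-0.2,4.5,0,0,0],[0,-0.2,4.5,0,0,0]]]'
python3 -m inch '[[[0,-0.2,4.5,0,0,0],[0,-0.2,4,0,0,0],[0,-0.1,2.2,0,0,0],[0,0,0,0,0,0],[0,0,0,0,0,0],[0,0,0,0,0,0]]]'
python3 -c "
from h import *
cv2.imwrite('pics/w27.png',arm.get_image('wrist'))
to(.4665,-.4015,.072,-.155)"
```

```text
clock: 51.3
position: [0.486, -0.2971, 0.1915]
ee_rot: [[-0.002, 0.988, -0.154], [0.002, -0.154, -0.988], [-1.0, -0.003, -0.002]]
contact_force: [0.9, 0.3, 0.2]
grip_width: 0.0855
clock: 51.9
position: [0.4661, -0.3992, 0.1927]
ee_rot: [[-0.001, 0.988, -0.153], [0.002, -0.153, -0.988], [-1.0, -0.001, -0.002]]
contact_force: [0.2, -0.3, 0.2]
grip_width: 0.0855
NOTE shift valid before turn; after turn: [12.09  0.06  0.22]
shift [12.09  0.08  0.24] turn [ 0.0018 -0.0012  0.0009] clock 51.95 pos [ 0.4662 -0.3992  0.1929] F [ 0.2 -0.5 -0.2] w 0.0854 q [-0.81  0.28 -0.1   1.19  0.    0.91]
```

View pics/w27.png

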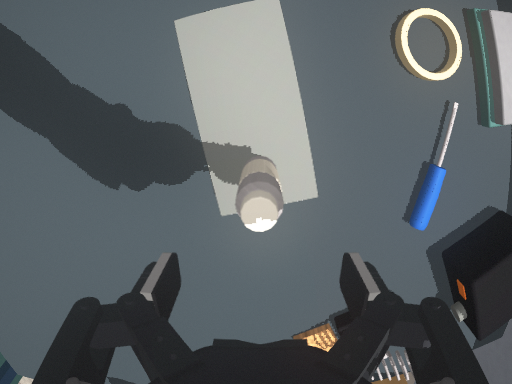

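```bash

python3 -m inch '[[[2,0,0.15,0,0,0],[3.3,0,0,0,0,0],[3.3,0,0,0,0,0],[2.7,0,0,0,0,0],[0.8,0,0,0,0,0],[0,0,0,0,0,0],[0,0,0,0,0,0]]]'
python3 -m inch '[[[0,0,0,0,0,0],[0,0,0,0,0,0],[0,0,0,0,0,0],[0,0,0,0,0,0],[0,0,0,0,0,0],[0,0,0,0,0,0],[0,0,0,0,0,0],[0,0,0,0,0,0]]]' 0.7 40
python3 -m inch '[[[-1,0,0,0,0,0],[-2,0,0,0,0,0],[-3,0,0,0,0,0],[-2,0,0,0,0,0],[0,0,0,0,0,0],[0,0,0,0,0,0]]]'
python3 -c "
from h import *
to(.5395,-.0605,.15,-.155)"
```

```text
clock: 52.65
position: [0.4669, -0.4028, 0.0738]
ee_rot: [[0.002, 0.988, -0.153], [-0.002, -0.153, -0.988], [-1.0, 0.002, 0.001]]
contact_force: [0.2, 0.0, 1.8]
grip_width: 0.0851
clock: 53.45
position: [0.466, -0.4031, 0.0735]
ee_rot: [[0.001, 0.988, -0.155], [-0.001, -0.155, -0.988], [-1.0, 0.001, 0.001]]
contact_force: [-1.8, 0.4, 6.5]
grip_width: 0.0395
clock: 54.05
position: [0.4657, -0.4024, 0.1521]
ee_rot: [[0.0, 0.988, -0.154], [0.0, -0.154, -0.988], [-1.0, 0.0, -0.0]]
contact_force: [-0.8, 0.7, -2.6]
grip_width: 0.0393
NOTE shift valid before turn; after turn: [  0.21   2.01 -34.92]
shift [  0.21   2.01 -34.92] turn [-0.     -0.0001 -0.0002] clock 54.05 pos [ 0.4657 -0.4024  0.1521] F [-0.8  0.7 -2.6] w 0.0393 q [-0.82  0.31 -0.15  1.11  0.    0.91]
```

```bash

python3 -m inch '[[[0,0.1,-1.5,0,0,0],[0,0.2,-3,0,0,0],[0,0.2,-3.5,0,0,0],[0,0.2,-3.5,0,0,0],[0,0.2,-3.5,0,0,0],[0,0.2,-3.5,0,0,0],[0,0.2,-3.5,0,0,0],[0,0.2,-3.5,0,0,0]]]'
python3 -m inch '[[[0,0.2,-3.5,0,0,0],[0,0.2,-3.2,0,0,0],[0,0.1,-2.6,0,0,0],[2,0,0,0,0,0],[2,0,0,0,0,0],[0,0,0,0,0,0],[0,0,0,0,0,0],[0,0,0,0,0,0]]]'
python3 -c "
from h import *
to(.5395,-.0615,.0744,-.155)
cv2.imwrite('pics/w28.png',arm.get_image('wrist'))"
```

```text
clock: 54.85
position: [0.5184, -0.1498, 0.1503]
ee_rot: [[-0.003, 0.988, -0.154], [0.002, -0.154, -0.988], [-1.0, -0.004, -0.002]]
contact_force: [0.3, -0.7, -2.5]
grip_width: 0.039
clock: 55.65
position: [0.5394, -0.0617, 0.1127]
ee_rot: [[0.0, 0.988, -0.155], [0.0, -0.155, -0.988], [-1.0, 0.0, -0.0]]
contact_force: [-0.3, -0.5, -2.4]
grip_width: 0.0392
NOTE shift valid before turn; after turn: [ 3.83  0.   -0.02]
shift [ 3.83  0.   -0.02] turn [-0.0002 -0.0001 -0.0004] clock 55.65 pos [ 0.5394 -0.0617  0.1127] F [-0.3 -0.5 -2.4] w 0.0392 q [-0.23  0.22 -0.36  0.99  0.    1.49]
```

View pics/w28.png

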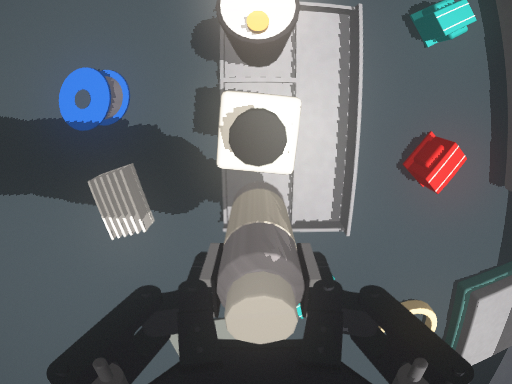

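```bash

python3 -m inch '[[[1.5,0,0,0,0,0],[1.2,0,0,0,0,0],[0.8,0,0,0,0,0],[0.2,0,0,0,0,0],[0,0,0,0,0,0],[0,0,0,0,0,0]]]'
python3 -m inch '[[[0.2,0,0,0,0,0],[0,0,0,0,0,0],[0,0,0,0,0,0]]]'
```

```text
clock: 56.3
position: [0.5398, -0.0619, 0.0757]
ee_rot: [[0.001, 0.988, -0.154], [-0.0, -0.154, -0.988], [-1.0, 0.001, 0.0]]
contact_force: [-0.1, -0.2, -2.8]
grip_width: 0.0386
clock: 56.6
position: [0.5402, -0.0619, 0.0745]
ee_rot: [[0.002, 0.988, -0.154], [-0.0, -0.154, -0.988], [-1.0, 0.002, 0.0]]
contact_force: [-0.9, 0.7, 5.5]
grip_width: 0.0387
```

```bash

python3 -m inch '[[[0,0,0,0,0,0],[0,0,0,0,0,0],[0,0,0,0,0,0],[0,0,0,0,0,0],[0,0,0,0,0,0],[0,0,0,0,0,0]]]' 0
python3 -m inch '[[[-2,0,0,0,0,0],[-3,0,0,0,0,0],[-4,0,0,0,0,0],[-4,0,0,0,0,0],[-4,0,0,0,0,0],[-4,0,0,0,0,0],[-1.7,0,0,0,0,0],[0,0,0,0,0,0]]]'
python3 -m inch '[[[0,-1.5,-2.5,0,0,0],[0,-1.4,-2.9,0,0,0],[0,0,0,0,0,0],[0,0,0,0,0,0],[0,0,0,0,0,0]]]'
python3 -c "
from h import *
to(.5172,-.0044,.3008,-.155)
import pickle; pickle.dump(arm.calibration('wrist'),open('c29.pkl','wb'))
cv2.imwrite('pics/w29.png',arm.get_image('wrist'))
a=cv2.imread('pics/w29.png')
b=cv2.imread('pics/w1.png')
cv2.imwrite('pics/w29c.png',cv2.resize(np.hstack([b[70:240,245:355],a[70:240,245:355]]),None,fx=3.5,fy=3.5,interpolation=3))"
```

```text
clock: 57.2
position: [0.5392, -0.0618, 0.0732]
ee_rot: [[-0.0, 0.988, -0.154], [0.0, -0.154, -0.988], [-1.0, -0.0, 0.0]]
contact_force: [0.1, -0.1, 0.3]
grip_width: 0.0856
clock: 58.0
position: [0.5414, -0.0622, 0.3041]
ee_rot: [[0.007, 0.988, -0.154], [-0.002, -0.154, -0.988], [-1.0, 0.007, 0.001]]
contact_force: [-0.2, -0.1, -0.2]
grip_width: 0.0856
clock: 58.5
position: [0.5187, -0.0043, 0.2992]
ee_rot: [[-0.002, 0.988, -0.155], [-0.0, -0.155, -0.988], [-1.0, -0.002, 0.0]]
contact_force: [0.3, 0.1, -0.4]
grip_width: 0.0855
NOTE shift valid before turn; after turn: [-0.16 -0.14  0.03]
shift [-0.16 -0.14  0.03] turn [-0.0002  0.0004  0.0016] clock 58.5 pos [ 0.5187 -0.0043  0.2992] F [ 0.3  0.1 -0.4] w 0.0855 q [-0.13  0.06 -0.14  1.37 -0.    1.59]
```

View pics/w29c.png

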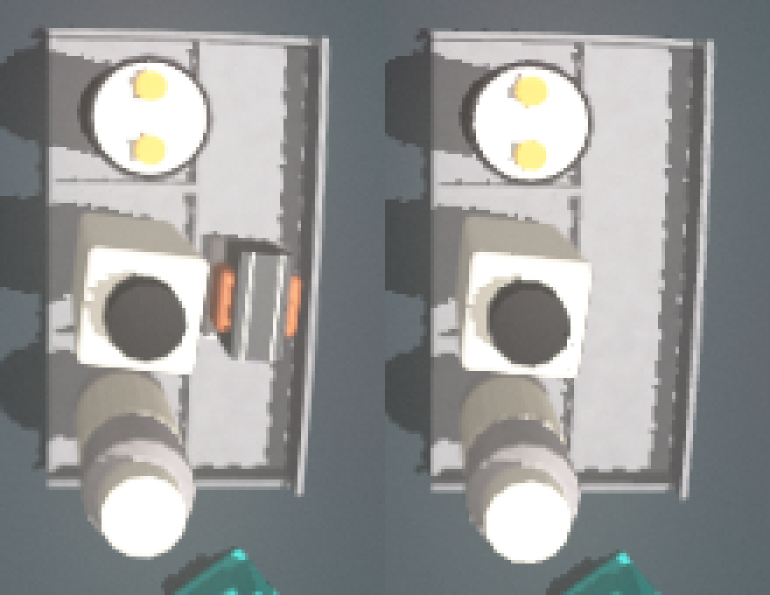

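Left is before, right is now. All three containers are back within about 1–2 mm relative to the bay, upright. Final overall check.

```bash
python3 -c "
from h import *
a=arm.get_image('scene');b=arm.get_image('top')
cv2.imwrite('pics/s30.png',cv2.resize(a,None,fx=1.4,fy=1.4)); cv2.imwrite('pics/t30.png',cv2.resize(np.hstack([cv2.imread('pics/top0.png')[200:280,80:310],b[200:280,80:310]]),None,fx=1.7,fy=1.7))"
```

```text
(no output)
```

View pics/s30.png

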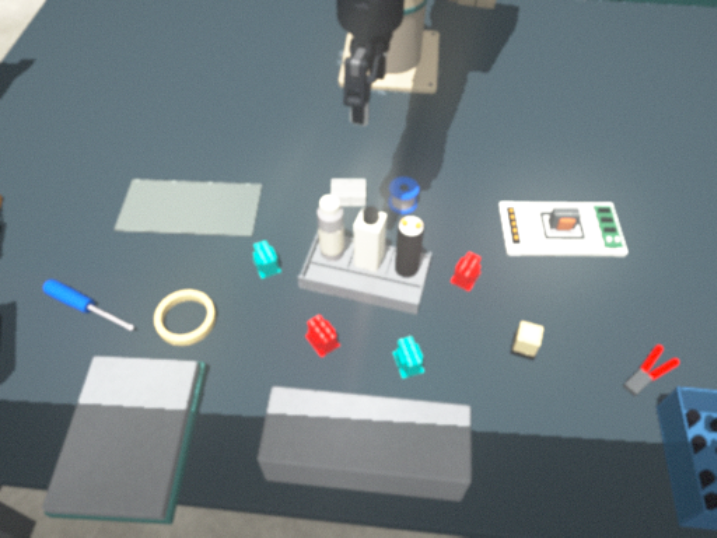

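View pics/t30.png

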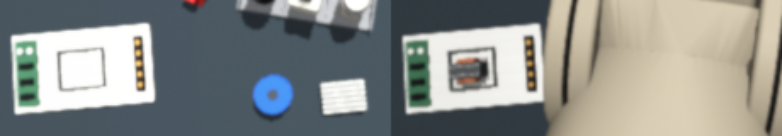

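```bash
python3 -c "
from bench import arm
print(arm.observe()['clock']); print(arm.close_job())"
```

```text
58.65
the job is handed in; nothing more can be done
None
```

I finished the whole task in the order given and handed it in at 58.7 s. The interface reports no verdict, so the results below are my own camera checks.

- **Sequence:** I stood the aerosol, bottle and capacitor on the mat and seated the transformer in the nest. I then put the capacitor, bottle and aerosol back in their own compartments and let go of everything.
- **Transformer:** it lies flat, centred within about 1–2 mm of the nest, with its long side along the nest's.
- **Containers:** before and after wrist views from nearly the same pose show all three upright and within about 1–2 mm of where they started.
- **Left alone:** the spool, heat sink and relay showed no visible movement in the scene view. In the last top view the arm hid the spool and heat sink, so I could not check them there.
- **Robot:** the gripper is open and touching nothing; the largest contact force I read was about 9 N.

No check failed. One wrist view partway through made the capacitor look 3–4 mm off, but the final comparison did not bear that out.

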